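# Find and hold the heavy side of a lathe flywheel

## Robot

A 7-joint arm with a two-finger parallel gripper is mounted at the origin on the work surface. World frame = base frame: x ahead of the robot, y to its left, z up, the work surface at z = 0. Lengths are in m, angles in degrees, forces in N, time in s.
With the tool pointing down it reaches from about 0.425 to 0.975 m from the base axis. Payload 16.7 kg.
Tool frame: the origin (TCP) lies between the finger pads; the fingertips stand 17 mm ahead of it and the grasp point (between the pads) lies 2 mm behind it; z points along the fingers, y is the direction in which the jaws open and shut (so a half turn about z gives the same grasp; the last joint's range is limited). The gripper opens to 85 mm and grips with 20 to 120 N. Pads are 22 mm wide; open, the fingers measure 114 mm over their backs; the gripper's body (76 mm by 85 mm) begins 54 mm behind the grasp point. The pads swing forward as they close: fully open they stand 13 mm farther back than shut.
Start: joints at [-72.221, 24.414, 4.234, 92.017, -1.954, 63.644, -3.845], TCP at [0.3, 0.605, 0.223] pointing down, gripper open.
Joint ranges: [-163.25, 163.25], [-28.42, 122.38], [-70.27, 78.77], [12.13, 141.07], [-58.53, 238.53], [9.26, 117.41], [-156.51, 156.51]. Speed limits (degrees/s): [108.29, 108.29, 136.94, 136.94, 172.46, 172.46, 172.46].

## Interface

Orientations are given as a 3x3 rotation matrix whose columns are the frame's x, y, z axes.
In Python, from plant import r gives the robot as it stands.
- The arm moves only by the tool arm_command, never from a script. Its argument "series" is a list of rows, each a list of 3 entries, a list of its own where there are three numbers: the shift along the tool's x, y, z as a fraction of full scale, then the turn, a rotation vector about the tool's x, y, z as a fraction of full scale, then the opening, from -1 (shut) to 1 (fully open). In form: [[[x, y, z], [rx, ry, rz], hand], ...]. A call has 1 to 12 rows; each row shifts and turns the commanded pose from where the row before left it, along the tool's axes as they then stand; what a row does not reach is not made up. Full scale, the value 1, is 40 cm for a shift and pi rad for a turn. A row lasts 1/10 s, in which the tool goes at most 50 mm and 8.59 degrees, less where a joint would pass 70% of its speed; a pose out of reach is approached as far as the arm can. A call with a number of a shift or a turn outside -1 to 1 is refused whole. A call with a gripper value outside its range is refused whole. The fingers move at their own pace and stop on an object; "squeeze" is the grip in N (left out, the last holds). Time passes only in rows, so rows that do not move let the fingers close. It gives the time, the measured TCP pose, the force and the opening at its end, in the units of the state.
- r.observe(): the state, without advancing time (a new reading comes with each control period).
- r.read_camera(name): name is "side" or "top" or "wrist"; returns a dict with "img" (400x640x3 uint8, red, green, blue), "fx", "fy", "cx", "cy" (pixels), "position" and "orientation" of the camera in the world. Camera axes: x right, y down, z forward; pixel columns grow to the right and rows downward; lengths in m; the calibration is good to about 2 mm. A picture is of the moment at which its call begins. There is no depth.
- r.finish_job(): hands the job in, once; it reports no verdict.
The state is a dict: "clock": time; "joint_positions": joint angles; "dq": joint speeds; "joint_torque": joint torques, N m; "eef_pos": TCP position; "tcp_rot": TCP orientation; "ft_force": force on the tool from outside, world axes, zero at the start; "torque": the same for the moment, N m; "grip_width": opening from 0.0 (shut) to 1.0 (fully open).
Only numpy, scipy, OpenCV 4.12 (cv2) and the standard library are available. Lean on these libraries where they do the work, as an engineer would, in place of code of your own. Each camera call takes 0.05 s, during which the arm holds its last target.

## Task

Gently lower the yellow cover shut on the switch box so that nobody can start the motor, and only then turn the grey flywheel on the green stand by hand, by its pegs: feel where it is heavy, and bring its heavy side to the very bottom so that a balance weight can be fitted at the top. The red peg is only a reference and does not tell where the wheel is heavy. Finish with the wheel at rest like that and your grip still closed on one of its pegs, and leave the other things on the bench where they are.

Things in the scene. Friction and masses are not known exactly. Their poses are not given: they have to be found in the camera images.
- stand: Fixed green stand carrying the wheel. Origin on the bench under the wheel's centre; z up; y parallel to the axle. Foot plate 200 (x) by 190 (y) by 20 mm. Two uprights 55 by 20 mm, 170 mm high, centred at y = -75 and 75 mm. A grey motor 87 mm across runs along the axle line from y = 85 to 170 mm (its top at 194 mm).
- wheel_center (a point): Centre of the grey flywheel, on the axle, 150 mm above the bench; axes as the stand's (y along the axle). The wheel is a plain disc of radius 80 mm, 30 mm thick along the axle. Six round pegs, 14 mm thick, stand out radially from the middle of its rim, 60 degrees apart, from 80 to 120 mm from the axle; five are pale wood, one is red.
- wheel: The flywheel, origin at its centre; turns without stops about its y axis (the axle). It weighs about 0.95 kg, of which 0.4 to 0.6 kg is a lead plug buried unseen in it, its centre 55 mm from the axle, on a side that differs from run to run: its weight twists the axle by up to 0.22 to 0.32 N m. The wheel's own axes tell nothing about that side (its z axis points to the red peg).
- red_peg (a point): Outer end of the red peg, 120 mm from the axle; turns with the wheel, tells nothing of the heavy side; starts near the top. The bearing rubs: 0.36 N m of dry friction both ways, more than the plug's pull, so the wheel stays where it is left. Turning takes more force (0.3 to 7 N on a peg) while the plug rises than while it sinks; push slowly, for after a brisk push the wheel runs a few mm ahead of the hand.
- cover (a joint): Angle of the yellow cover in rad: 0 = flat shut, grows as it opens (starts between 0.6 and 1.1, at most 1.6). The hinge is stiff (dry friction 0.22 N m): the cover stays where it is left and must be pushed all the way down.
- cover_hinge (a point): Middle of the hinge line on the far top rim of the grey switch box (fixed, 150 by 170 by 85 mm), at the cover's underside, 85.5 mm above the bench. Turns with the cover: y along the hinge, -x from hinge to free edge, z out of its upper face. Cover: plate 150 mm long, 170 mm wide, 8 mm thick; a black knob 40 mm tall stands on its upper face, mid-width, 120 mm from the hinge.
- cover_edge (a point): Middle of the cover's free edge, on its upper face, 150 mm from the hinge; turns with the cover.
- tumbler: Bystander, leave it: green glass tumbler, 72 mm across, 100 mm high; origin at the centre of its underside.
- paperweight: Bystander, leave it: amber glass paperweight, 76 mm across, 62 mm high; origin at the centre of its underside.
- grit_jar: Bystander, leave it: clear jar with black cap, 68 mm across, 100 mm high; origin at the centre of its underside.
- rod_can: Bystander, leave it: steel can of coloured glass rods, 84 mm across, 220 mm high; origin at the centre of its underside.
- bowl: Bystander, leave it: small blue bowl, 120 mm across, 55 mm high; origin at the centre of its underside.

How it is judged (in metres and radians):
On the way, in this order (a step that is already met when the one before it is completed fails the run):
1. the cover is shut on the switch box (value of joint cover below 0.05 rad), for 0.2 s.
2. then the wheel is turned by hand: its red peg has moved at least 20 mm with the fingers on the wheel (distance of red_peg from where it was at the start of the episode above 0.02 m and contact force between the fingers and wheel above 1 N).
At the end, for the whole second after the job is handed in: The cover is shut (within 0.05 rad); the wheel's heavy side (the buried plug) is straight below the axle within 25 degrees either way; the fingers grip the wheel (more than 5 N) and it is at rest (below 0.05 rad/s) (value of joint cover below 0.05 rad and x of heavy_side in the frame of stand between -0.0232 and 0.0232 m and height (world z) of heavy_side below 0.15 m and contact force between the fingers and wheel above 5 N and velocity of joint wheel between -0.05 and 0.05 rad/s); the arm keeps its last pose, push and grip.
It fails at once if the wheel is turned while the cover is still open (value of joint cover above 0.15 rad and distance of red_peg from where it was at the start of the episode above 0.015 m).
It fails at once if the cover is slammed (faster than 3 rad/s) (velocity of joint cover below -3 rad/s).
It fails at once if a bystander is displaced by more than 30 mm (distance of any of tumbler, paperweight, grit_jar, rod_can, bowl from where it was at the start of the episode above 0.03 m).
It also fails if it takes over 72 s, if anything falls off the work surface, if the arm or the gripper's body presses on something with over 40 N, if the wrist force passes 120 N, or if a joint passes its speed limit or range.

## Working session

There is one attempt and no reset: what is moved stays moved. The work goes in short steps, Python scripts to look and compute and a tool call to move; the robot and the scene stay as the last step left them, time stands still between calls to the robot, and variables do not carry over. Pictures are saved under pics/ and viewed, and the job is handed in when it is done.

Besides the shell and the picture viewer there is one more tool, called after "Emit:" in YAML: its name, and indented under it one key for each argument. arm_command: Moves the arm, as the interface text tells. Its arguments: {"type":"object","properties":{"series":{"type":"array"},"squeeze":{"type":"number"}},"required":["series"]}

```bash
ls; mkdir -p pics
python3 - <<'E'
from plant import r
import cv2
s=r.observe(); print(s)
for n in ("side","top","wrist"):
    c=r.read_camera(n); cv2.imwrite(f"pics/{n}0.png",c["img"][:,:,::-1])
    print(n,c["fx"],c["fy"],c["cx"],c["cy"],c["position"],c["orientation"])
E
```

```text
pics
{'clock': 0.0, 'joint_positions': array([-72.22263746,  24.44929045,   4.23079587,  92.05141266,
        -1.95528371,  63.64389302,  -3.84344293]), 'dq': array([0.09908527, 0.03120264, 0.04774527, 0.0196355 , 0.08510141,
       0.00853011, 0.08811539]), 'joint_torque': array([-1.22650337e-03, -9.49803901e+01,  3.76139581e+00, -4.63543582e+01,
        1.92907912e-02,  1.04217083e-02,  2.83764670e-06]), 'eef_pos': array([0.29935822, 0.60452659, 0.22262089]), 'tcp_rot': array([[-8.96146344e-01,  4.43758356e-01, -5.01919901e-04],
       [ 4.43758635e-01,  8.96145594e-01, -1.16089658e-03],
       [-6.53642473e-05, -1.26306451e-03, -9.99999200e-01]]), 'ft_force': array([-0.09770442, -0.20469481, -0.50476246]), 'torque': array([-0.01634882, -0.01436158, -0.05622722]), 'grip_width': 1.0015464118852706}
side 402.4563923860565 402.4563923860565 323.8278065145397 194.7804129315712 [-0.0496692  -0.71406994  0.88444987] [[ 0.77795962 -0.36444487  0.51181908]
 [-0.62785356 -0.48210285  0.61104562]
 [ 0.02405699 -0.79671625 -0.60387456]]
top 404.7358086479374 404.7358086479374 315.51569242454434 201.29939793181654 [0.30791055 0.00569396 1.35795312] [[-0.01803801 -0.98104639  0.19293162]
 [-0.99970919  0.0207856   0.01222651]
 [-0.01600497 -0.19265497 -0.98113603]]
wrist 332.9809922192715 332.9809922192715 315.83481202404766 203.3025598154353 [0.23671787 0.63497008 0.37235433] [[ 4.42605815e-01  8.63380995e-01  2.42225823e-01]
 [ 8.96716105e-01 -4.25981461e-01 -1.20166647e-01]
 [-5.65889107e-04  2.70394254e-01 -9.62749514e-01]]
```

View pics/side0.png

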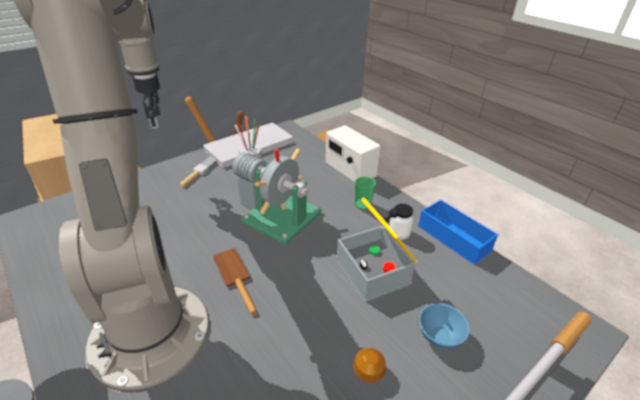

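View pics/top0.png

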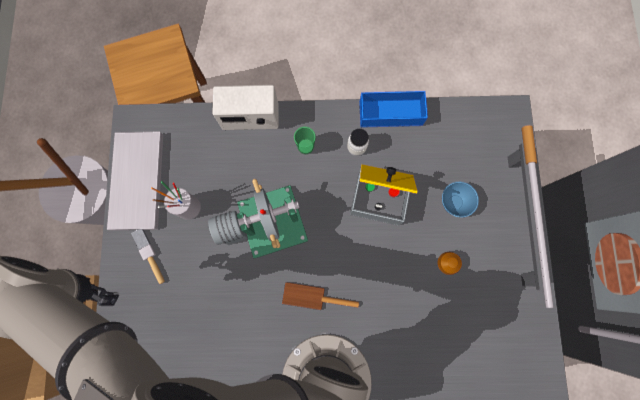

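View pics/wrist0.png

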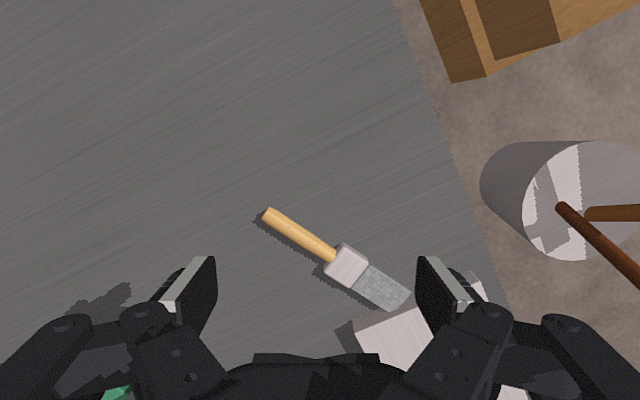

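The side view shows the stand at about (283,205), the wheel at (283,180) with the red peg at (277,155), and the switch box at (376,265) with the cover open. The top view shows the stand at (272,220), the box at (383,195), the cover at (388,180), and the rod can, tumbler, jar, bowl and paperweight around them. I'll zoom in to measure.

```bash
cat > h.py <<'E'
import numpy as np, cv2
from plant import r
def ray(c,u,v):
    d=np.array([(u-c["cx"])/c["fx"],(v-c["cy"])/c["fy"],1.]); return np.array(c["position"]),np.array(c["orientation"])@d
def onz(c,u,v,z):
    p,d=ray(c,u,v); return p+d*(z-p[2])/d[2]
def tri(c1,uv1,c2,uv2):
    p,d=ray(c1,*uv1);q,e=ray(c2,*uv2)
    A=np.stack([d,-e],1); t=np.linalg.lstsq(A,q-p,rcond=None)[0]
    a=p+d*t[0];b=q+e*t[1]; return (a+b)/2,np.linalg.norm(a-b)
def proj(c,P):
    x=np.array(c["orientation"]).T@(np.array(P)-np.array(c["position"]))
    return c["fx"]*x[0]/x[2]+c["cx"],c["fy"]*x[1]/x[2]+c["cy"]
def crop(c,u0,v0,u1,v1,k,name):
    cv2.imwrite(name,cv2.resize(c["img"][v0:v1,u0:u1,::-1],None,fx=k,fy=k,interpolation=cv2.INTER_CUBIC))
E
python3 - <<'E'
from h import *
import pickle
d={n:r.read_camera(n) for n in("top","side")}
pickle.dump(d,open("c0.pkl","wb"))
crop(d["top"],200,150,330,265,6,"pics/t1.png")
crop(d["top"],340,150,440,235,7,"pics/t2.png")
crop(d["side"],230,140,330,245,5,"pics/s1.png")
crop(d["side"],330,180,430,300,5,"pics/s2.png")
E
```

```text
(no output)
```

View pics/t1.png

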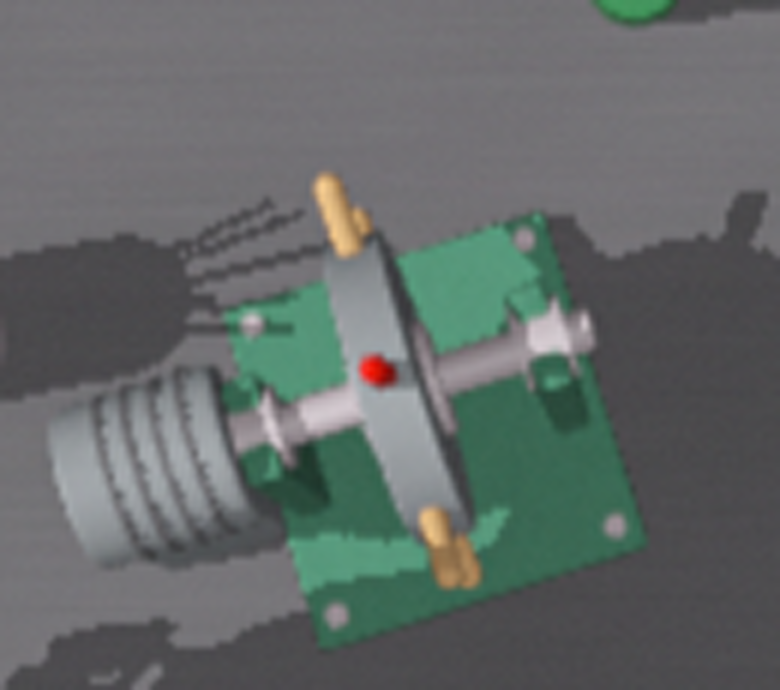

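View pics/t2.png

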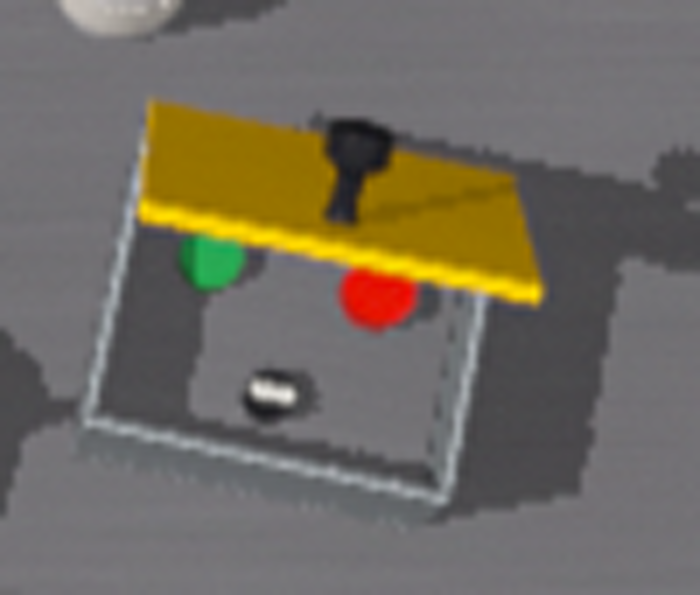

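View pics/s1.png

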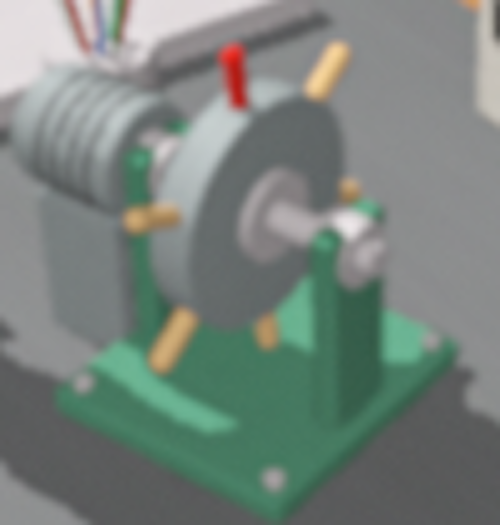

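View pics/s2.png

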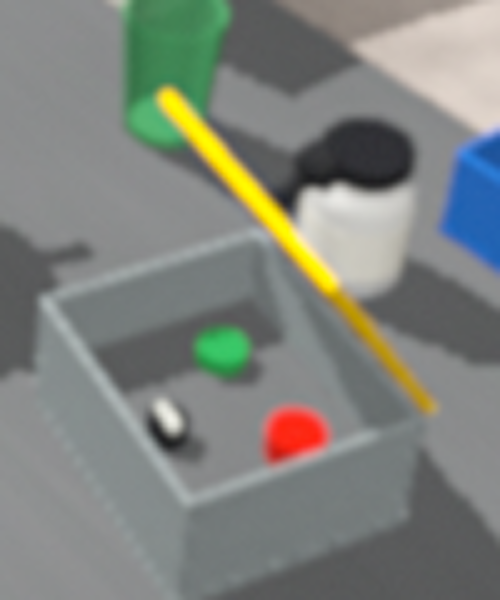

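Run:
```python
from h import *
import pickle
np.set_printoptions(precision=4,suppress=True)
d=pickle.load(open("c0.pkl","rb"));t=d["top"];s=d["side"]
T=lambda u,v:(200+(u+.5)/6-.5,150+(v+.5)/6-.5)
B=lambda u,v:(340+(u+.5)/7-.5,150+(v+.5)/7-.5)
S=lambda u,v:(230+(u+.5)/5-.5,140+(v+.5)/5-.5)
S2=lambda u,v:(330+(u+.5)/5-.5,180+(v+.5)/5-.5)
c=[onz(t,*T(*p),.02) for p in((225,312),(543,212),(647,543),(320,648))]
for i in range(4): print(c[i],np.linalg.norm(c[i]-c[(i+1)%4]))
print("ctr",np.mean(c,0), "yaxis dirs",np.degrees(np.arctan2(*(c[0]-c[1])[[1,0]])),np.degrees(np.arctan2(*(c[3]-c[2])[[1,0]])))
print("red tri",tri(t,T(376,370),s,S(231,52)))
print("box", [onz(t,*B(*p),.085) for p in((88,422),(447,498))])
print("box side",[onz(s,*S2(*p),.085) for p in((42,300),(190,500),(425,415))])
print("hinge far corners",[onz(t,*B(*p),.0935) for p in((150,100),(517,178))])
print("edge L",tri(t,B(143,200),s,S2(165,92)))
print("can", [onz(t,*p,.1) for p in [(180,203)]])
```

```text
[0.5756 0.2874 0.02  ] 0.18754995953791867
[0.6296 0.1078 0.02  ] 0.19696129136119242
[0.4408 0.0515 0.02  ] 0.1879808362580059
[0.3868 0.2316 0.02  ] 0.1969208191232921
ctr [0.5082 0.1696 0.02  ] yaxis dirs 106.71664222342925 106.70390556015242
red tri (array([0.4973, 0.1657, 0.2681]), np.float64(0.0005968233702223659))
box [array([ 0.528 , -0.0947,  0.085 ]), array([ 0.4897, -0.2555,  0.085 ])]
box side [array([ 0.5266, -0.0955,  0.085 ]), array([ 0.4904, -0.2555,  0.085 ]), array([ 0.6332, -0.2905,  0.085 ])]
hinge far corners [array([ 0.6769, -0.128 ,  0.0935]), array([ 0.636 , -0.2946,  0.0935])]
edge L (array([ 0.5978, -0.1099,  0.212 ]), np.float64(0.0032851507470229428))
can [array([0.5589, 0.4527, 0.1   ])]
```

Emit:
arm_command:
  series:
    - [[0,0,-0.1],[0,0,-0.036],-1]
    - [[0,0,-0.12],[0,0,-0.036],-1]
    - [[0,0,-0.12],[0,0,0],-1]
    - [[0,0,-0.12],[0,0,0],-1]
    - [[0,0,-0.03],[0,0,0],-1]
  squeeze: 40

```text
clock: 0.75
eef_pos: [0.3002, 0.6057, 0.4253]
tcp_rot: [[-0.973, 0.232, 0.003], [0.232, 0.973, 0.007], [-0.001, 0.007, -1.0]]
ft_force: [0.0, -0.4, -0.1]
grip_width: 0.145
```

```bash
cat >> h.py <<'E'
np.set_printoptions(precision=4,suppress=True)
def st():
    s=r.observe(); print("t",round(s["clock"],2),"p",s["eef_pos"],"F",s["ft_force"],"M",s["torque"],"w",round(s["grip_width"],3),"q",np.round(s["joint_positions"],1)); return s
def sh(s,P):  # full tool-frame shift fraction to world P
    return s["tcp_rot"].T@(np.array(P)-s["eef_pos"])/0.4
E
python3 - <<'E'
from h import *
s=st(); print(s["tcp_rot"])
v=sh(s,[0.619,-0.155,0.43]); print(v,np.linalg.norm(v)/.125)
E
```

```text
t 0.75 p [0.3002 0.6057 0.4253] F [ 0.0202 -0.4375 -0.0922] M [ 0.0072  0.0316 -0.0091] w 0.145 q [-71.   18.7   2.7  75.6  -0.9  85.3   8.2]
[[-0.9728  0.2318  0.0026]
 [ 0.2318  0.9727  0.0068]
 [-0.001   0.0072 -1.    ]]
[-1.2163 -1.6651 -0.0225] 16.497496513459133
```

Emit:
arm_command:
  series:
    - [[-0.06,-0.08,0],[0,0,0],-1]
    - [[-0.07,-0.095,0],[0,0,0],-1]
    - [[-0.07,-0.095,0],[0,0,0],-1]
    - [[-0.07,-0.095,0],[0,0,0],-1]
    - [[-0.07,-0.095,0],[0,0,0],-1]
    - [[-0.07,-0.095,0],[0,0,0],-1]
    - [[-0.07,-0.095,0],[0,0,0],-1]
    - [[-0.07,-0.095,0],[0,0,0],-1]
    - [[-0.07,-0.095,0],[0,0,0],-1]
    - [[-0.07,-0.095,0],[0,0,0],-1]
    - [[-0.07,-0.095,0],[0,0,0],-1]
    - [[-0.07,-0.095,0],[0,0,0],-1]

```text
clock: 1.95
eef_pos: [0.5186, 0.0883, 0.4192]
tcp_rot: [[-0.973, 0.231, 0.0], [0.231, 0.973, 0.0], [-0.0, 0.0, -1.0]]
ft_force: [1.0, 0.6, -0.4]
grip_width: 0.001
```

Run:
```python
from h import *
s=st(); print(s["tcp_rot"])
v=sh(s,[0.619,-0.155,0.43]); print(v,np.linalg.norm(v)/.125)
```

```text
t 1.95 p [0.5186 0.0883 0.4192] F [ 0.9798  0.5708 -0.4393] M [ 0.0537 -0.0418  0.0304] w 0.001 q [-39.5   2.7  24.1  95.9  -1.1  81.6  61.4]
[[-0.9729  0.2314  0.0002]
 [ 0.2314  0.9729  0.0003]
 [-0.0001  0.0003 -1.    ]]
[-0.385  -0.5336 -0.027 ] 5.268026426126773
```

Emit:
arm_command:
  series:
    - [[-0.07,-0.1,0],[0,0,0],-1]
    - [[-0.07,-0.1,0],[0,0,0],-1]
    - [[-0.07,-0.1,0],[0,0,0],-1]
    - [[-0.07,-0.1,0],[0,0,0],-1]
    - [[-0.07,-0.1,0],[0,0,0],-1]
    - [[-0.035,-0.034,0.05],[0,0,0],-1]
    - [[0,0,0.1],[0,0,0],-1]
    - [[0,0,0.1],[0,0,0],-1]
    - [[0,0,0.1],[0,0,0],-1]
    - [[0,0,0.05],[0,0,0],-1]

```text
clock: 2.95
eef_pos: [0.6172, -0.1528, 0.2555]
tcp_rot: [[-0.973, 0.232, -0.004], [0.232, 0.973, 0.0], [0.004, -0.001, -1.0]]
ft_force: [0.1, 0.3, 0.6]
grip_width: -0.002
```

Run:
```python
from h import *
s=st()
d=r.read_camera("side");crop(d,300,110,460,310,3,"pics/s3.png")
d=r.read_camera("wrist");cv2.imwrite("pics/w3.png",d["img"][:,:,::-1])
```

```text
t 2.95 p [ 0.6172 -0.1528  0.2555] F [0.0544 0.2534 0.5688] M [0.035  0.0063 0.0387] w -0.002 q [-17.3  21.8  33.7  96.5 -13.   65.9  96.5]
```

View pics/s3.png

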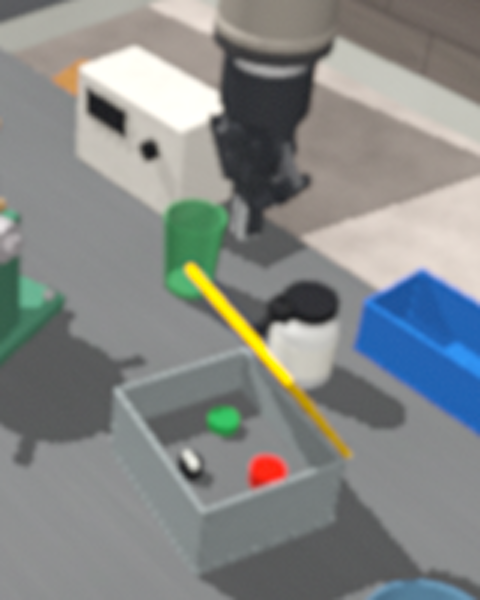

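View pics/w3.png

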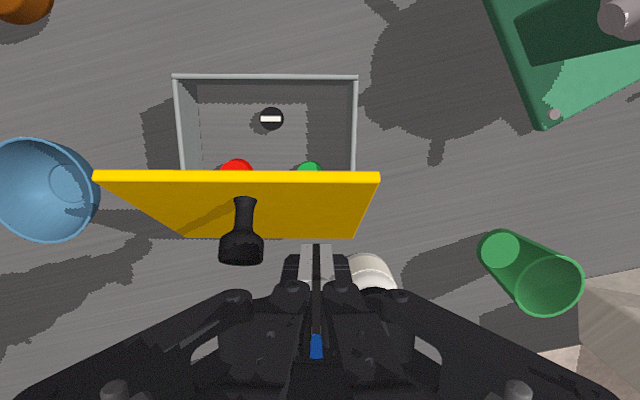

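Run:
```python
import numpy as np
th=np.linspace(1.05,0,23)
h=135*np.cos(th)-8*np.sin(th); z=135*np.sin(th)+8*np.cos(th)
print(np.round(np.c_[th[1:],np.diff(h)/400,-np.diff(z)/400],4))
```

```text
[[1.0023 0.0143 0.0075]
 [0.9545 0.0139 0.0082]
 [0.9068 0.0135 0.0089]
 [0.8591 0.0131 0.0095]
 [0.8114 0.0126 0.0101]
 [0.7636 0.0121 0.0107]
 [0.7159 0.0116 0.0113]
 [0.6682 0.011  0.0118]
 [0.6205 0.0104 0.0123]
 [0.5727 0.0098 0.0128]
 [0.525  0.0092 0.0132]
 [0.4773 0.0086 0.0137]
 [0.4295 0.0079 0.0141]
 [0.3818 0.0072 0.0144]
 [0.3341 0.0065 0.0148]
 [0.2864 0.0058 0.015 ]
 [0.2386 0.0051 0.0153]
 [0.1909 0.0044 0.0155]
 [0.1432 0.0036 0.0157]
 [0.0955 0.0029 0.0159]
 [0.0477 0.0021 0.016 ]
 [0.     0.0013 0.0161]]
```

Emit:
arm_command:
  series:
    - [[0,0,0.04],[0,0,0],-1]
    - [[0,0,0.04],[0,0,0],-1]
    - [[0,0,0],[0,0,0],-1]

```text
clock: 3.35
eef_pos: [0.618, -0.1529, 0.2256]
tcp_rot: [[-0.973, 0.231, -0.002], [0.231, 0.973, 0.0], [0.002, -0.0, -1.0]]
ft_force: [-0.1, 0.3, -0.1]
grip_width: -0.001
```

Emit:
arm_command:
  series:
    - [[0.0143,0,0.0075],[0,0,0],-1]
    - [[0.0139,0,0.0082],[0,0,0],-1]
    - [[0.0135,0,0.0089],[0,0,0],-1]
    - [[0.0131,0,0.0095],[0,0,0],-1]
    - [[0.0126,0,0.0101],[0,0,0],-1]
    - [[0.0121,0,0.0107],[0,0,0],-1]
    - [[0.0116,0,0.0113],[0,0,0],-1]
    - [[0.011,0,0.0118],[0,0,0],-1]

```text
clock: 4.15
eef_pos: [0.5773, -0.1433, 0.1967]
tcp_rot: [[-0.973, 0.232, -0.002], [0.232, 0.973, 0.002], [0.003, 0.001, -1.0]]
ft_force: [-23.5, 8.3, 34.9]
grip_width: -0.0
```

Run:
```python
from h import *
s=st()
d=r.read_camera("side");crop(d,300,110,460,310,3,"pics/s4.png")
```

```text
t 4.15 p [ 0.5773 -0.1433  0.1967] F [-23.527    8.3389  34.8791] M [1.8463 5.4175 0.0103] w -0.0 q [-18.2  20.8  33.  105.5 -13.3  57.7  96.9]
```

View pics/s4.png

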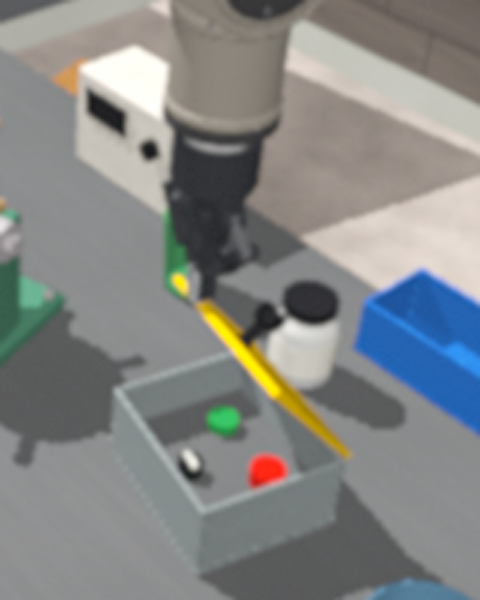

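The finger is on the upper face and the cover has come down some way. But the 42 N reading lies along the plate, so I'll look closer before pushing on.

Run:
```python
from h import *
d=r.read_camera("wrist");cv2.imwrite("pics/w4.png",d["img"][:,:,::-1])
d=r.read_camera("side");crop(d,335,160,435,270,7,"pics/s5.png")
st()
```

```text
t 4.3 p [ 0.5777 -0.1434  0.1963] F [-5.4757  2.1492  8.2131] M [0.329  1.3206 0.0349] w 0.001 q [-18.2  20.8  33.  105.6 -13.3  57.6  96.9]
```

View pics/w4.png

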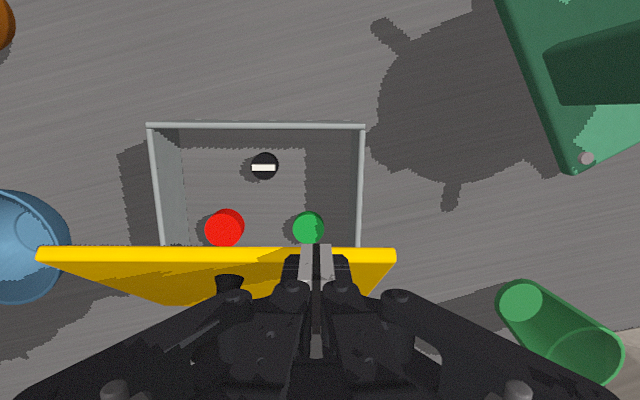

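View pics/s5.png

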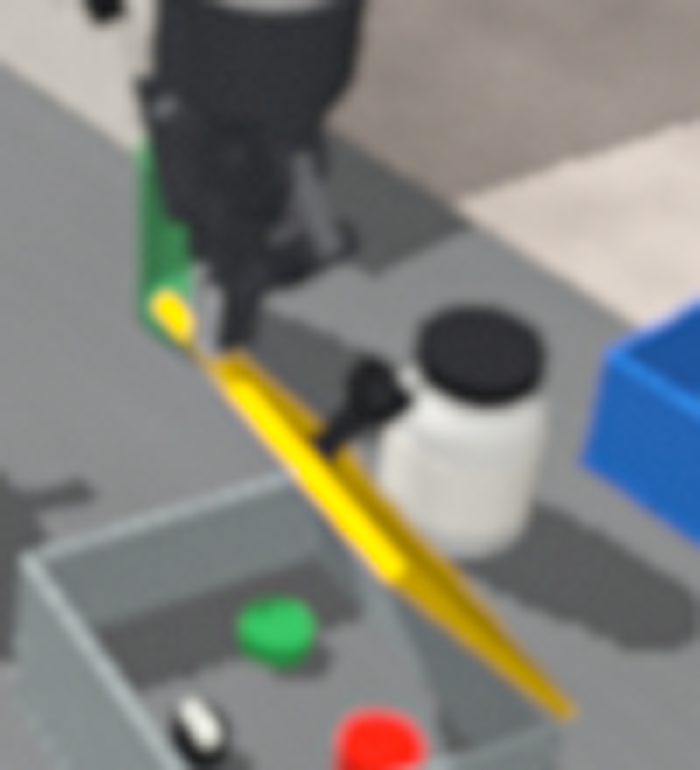

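```bash
cat >> h.py <<'E'
H=np.array([0.656,-0.2105,0.0855]);bx=np.array([0.973,-0.231,0]);by=np.array([0.231,0.973,0])
def lat(c,u,v,l):
    p,d=ray(c,u,v); t=(l-(p-H)@by)/(d@by); P=p+d*t-H; return -(P@bx),P[2]
E
python3 - <<'E'
from h import *
d=r.read_camera("side"); w=r.read_camera("wrist")
print("L corner side d,z",lat(d,335+150/7-.4,160+295/7-.4,.085),lat(d,335+180/7-.4,160+335/7-.4,.085))
print("wrist edge corners",lat(w,397,249,.085),lat(w,36,249,-.085),lat(w,397,261,.085))
s=st(); P=s["eef_pos"]+s["tcp_rot"][:,2]*.017-H; print("tip d,l,z",-(P@bx),P@by,P[2])
for th in (.6,.7,.8,.9): print(th,150*np.cos(th)-8*np.sin(th),150*np.sin(th)+8*np.cos(th))
E
```

```text
L corner side d,z (np.float64(0.10147274133264376), np.float64(0.11942791515555252)) (np.float64(0.08566296523788554), np.float64(0.0941064671058607))
wrist edge corners (np.float64(0.09813685096880947), np.float64(0.11577534168184157)) (np.float64(0.09779755427610849), np.float64(0.11509846757131352)) (np.float64(0.09271376694189616), np.float64(0.11730214887648628))
t 4.4 p [ 0.5782 -0.1436  0.1963] F [-6.2274  2.3279  7.95  ] M [ 0.4593  1.483  -0.0194] w -0.001 q [-18.2  20.8  33.  105.5 -13.3  57.5  96.9]
tip d,l,z 0.09116181936194545 0.04713903784832278 0.09377826484634676
0.6 119.28320244929147 91.29905592853272
0.7 109.57258659477174 102.75139058392956
0.8 98.76715767487862 113.17706730970573
0.9 86.9748799635798 122.47191619028783
```

Run:
```python
from h import *
w=r.read_camera("wrist"); s=r.observe(); d=r.read_camera("side")
for o in (0,.017,.03):
  for x in(-.011,0,.011): 
    P=s["eef_pos"]+s["tcp_rot"]@[x,0,o]; print(o,x,"wrist",np.round(proj(w,P),1),"side crop",np.round((np.array(proj(d,P))-[335,160])*7))
crop(w,220,200,420,340,4,"pics/w5.png")
```

```text
0 -0.011 wrist [316.3 278.1] side crop [242. 352.]
0 0 wrist [316.3 257.9] side crop [217. 359.]
0 0.011 wrist [316.3 236.8] side crop [192. 366.]
0.017 -0.011 wrist [316.2 263. ] side crop [237. 385.]
0.017 0 wrist [316.2 244.3] side crop [213. 393.]
0.017 0.011 wrist [316.3 225. ] side crop [189. 400.]
0.03 -0.011 wrist [316.2 253.2] side crop [234. 411.]
0.03 0 wrist [316.2 235.6] side crop [210. 418.]
0.03 0.011 wrist [316.2 217.4] side crop [186. 425.]
```

View pics/w5.png

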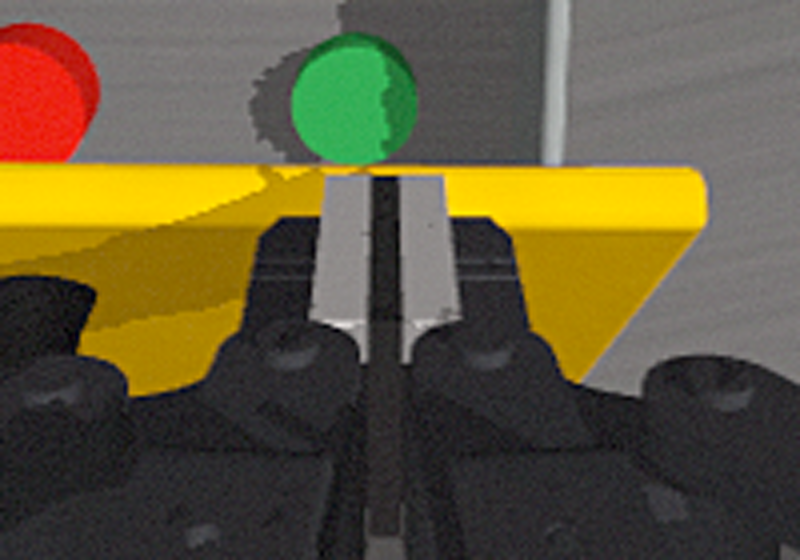

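Emit:
arm_command:
  series:
    - [[0,0,-0.03],[0,0,0],-1]
    - [[0,0,-0.03],[0,0,0],-1]
    - [[-0.03,0,0],[0,0,0],-1]
    - [[-0.03,0,0],[0,0,0],-1]
    - [[0,0,0.03],[0,0,0],-1]
    - [[0,0,0.03],[0,0,0],-1]
    - [[0,0,0.01],[0,0,0],-1]
    - [[0,0,0.01],[0,0,0],-1]
    - [[0,0,0],[0,0,0],-1]

```text
clock: 5.4
eef_pos: [0.6019, -0.1493, 0.1874]
tcp_rot: [[-0.973, 0.232, -0.001], [0.232, 0.973, 0.0], [0.001, -0.0, -1.0]]
ft_force: [0.2, -0.2, 0.1]
grip_width: 0.004
```

Run:
```python
from h import *
s=st(); P=s["eef_pos"]-H; print("tcp d,l,z",-(P@bx),P@by,P[2])
w=r.read_camera("side");crop(w,335,160,435,270,6,"pics/s6.png")
w=r.read_camera("wrist");crop(w,200,200,420,340,3,"pics/w6.png")
```

```text
t 5.4 p [ 0.6019 -0.1493  0.1874] F [ 0.2315 -0.244   0.1308] M [-0.0168  0.0038  0.0245] w 0.004 q [-16.8  23.8  32.5 102.8 -14.8  57.7  98.1]
tcp d,l,z 0.06680562820060795 0.04705688708036917 0.1019435443041518
```

View pics/s6.png

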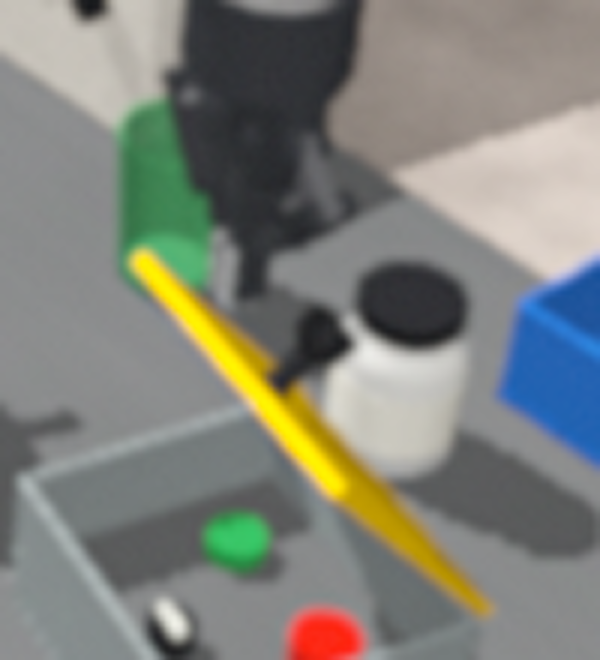

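View pics/w6.png

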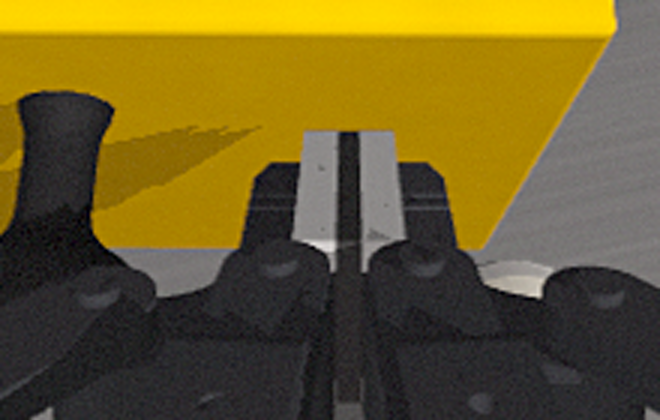

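Run:
```python
import numpy as np
th=np.linspace(.85,0,18)
h=130*np.cos(th)-8*np.sin(th); z=130*np.sin(th)+8*np.cos(th)
print(np.round(np.c_[th[1:],np.diff(h)/400,-np.diff(z)/400],4))
```

```text
[[0.8    0.0126 0.0103]
 [0.75   0.0121 0.0109]
 [0.7    0.0115 0.0115]
 [0.65   0.0109 0.0121]
 [0.6    0.0103 0.0126]
 [0.55   0.0097 0.0131]
 [0.5    0.009  0.0136]
 [0.45   0.0083 0.014 ]
 [0.4    0.0076 0.0144]
 [0.35   0.0069 0.0148]
 [0.3    0.0061 0.0151]
 [0.25   0.0054 0.0154]
 [0.2    0.0046 0.0156]
 [0.15   0.0038 0.0158]
 [0.1    0.003  0.016 ]
 [0.05   0.0022 0.0161]
 [0.     0.0014 0.0162]]
```

Emit:
arm_command:
  series:
    - [[0,0.037,0],[0,0,0],-1]
    - [[0.013,0,0.0091],[0,0,0],-1]
    - [[0.012,0,0.0097],[0,0,0],-1]
    - [[0.0115,0,0.0103],[0,0,0],-1]
    - [[0.011,0,0.0109],[0,0,0],-1]

```text
clock: 6.0
eef_pos: [0.5867, -0.1306, 0.1718]
tcp_rot: [[-0.973, 0.232, 0.0], [0.232, 0.973, 0.0], [-0.0, 0.0, -1.0]]
ft_force: [1.2, 0.5, 0.5]
grip_width: -0.002
```

Emit:
arm_command:
  series:
    - [[0.0109,0,0.0125],[0,0,0],-1]
    - [[0.0103,0,0.0126],[0,0,0],-1]
    - [[0.0097,0,0.0131],[0,0,0],-1]
    - [[0.009,0,0.0136],[0,0,0],-1]
    - [[0.0083,0,0.014],[0,0,0],-1]

```text
clock: 6.5
eef_pos: [0.5681, -0.1261, 0.1453]
tcp_rot: [[-0.973, 0.232, -0.0], [0.232, 0.973, -0.0], [0.0, -0.0, -1.0]]
ft_force: [0.2, -1.1, 1.1]
grip_width: 0.001
```

Run:
```python
from h import *
s=st(); P=s["eef_pos"]-H; print("tcp d,l,z",-(P@bx),P@by,P[2])
w=r.read_camera("side");crop(w,335,160,435,270,6,"pics/s7.png")
```

```text
t 6.5 p [ 0.5681 -0.1261  0.1453] F [ 0.1727 -1.1152  1.0506] M [ 0.0247  0.0638 -0.0447] w 0.001 q [-18.8  23.   31.6 109.9 -15.2  51.3  97. ]
tcp d,l,z 0.10498634028758086 0.061855661281566145 0.05980752685695727
```

View pics/s7.png

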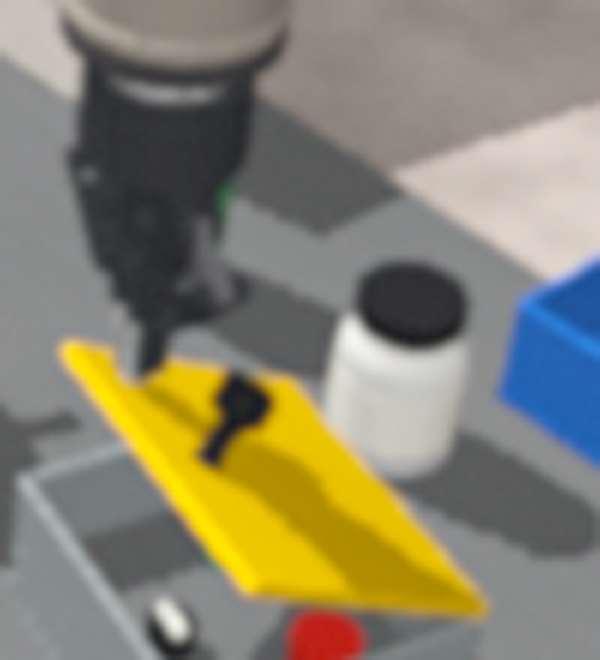

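The cover is at about 0.45 rad and following with little force, so I'll carry on.

Emit:
arm_command:
  series:
    - [[0.0076,0,0.0144],[0,0,0],-1]
    - [[0.0069,0,0.0148],[0,0,0],-1]
    - [[0.0061,0,0.0151],[0,0,0],-1]
    - [[0.0054,0,0.0154],[0,0,0],-1]
    - [[0.0046,0,0.0156],[0,0,0],-1]
    - [[0.0038,0,0.0158],[0,0,0],-1]
    - [[0.003,0,0.016],[0,0,0],-1]

```text
clock: 7.25
eef_pos: [0.5538, -0.1226, 0.1024]
tcp_rot: [[-0.973, 0.232, -0.0], [0.232, 0.973, -0.0], [0.0, -0.0, -1.0]]
ft_force: [0.1, 0.3, 0.9]
grip_width: -0.002
```

Run:
```python
from h import *
s=st(); P=s["eef_pos"]-H; print("tcp d,l,z",-(P@bx),P@by,P[2])
w=r.read_camera("side");crop(w,335,160,435,270,6,"pics/s8.png")
```

```text
t 7.25 p [ 0.5538 -0.1226  0.1024] F [0.0704 0.2865 0.9107] M [0.0026 0.0502 0.0265] w -0.002 q [-17.8  25.   30.1 113.5 -17.2  45.8  98.7]
tcp d,l,z 0.1197781910511223 0.06191767000928289 0.01687646628065137
```

View pics/s8.png

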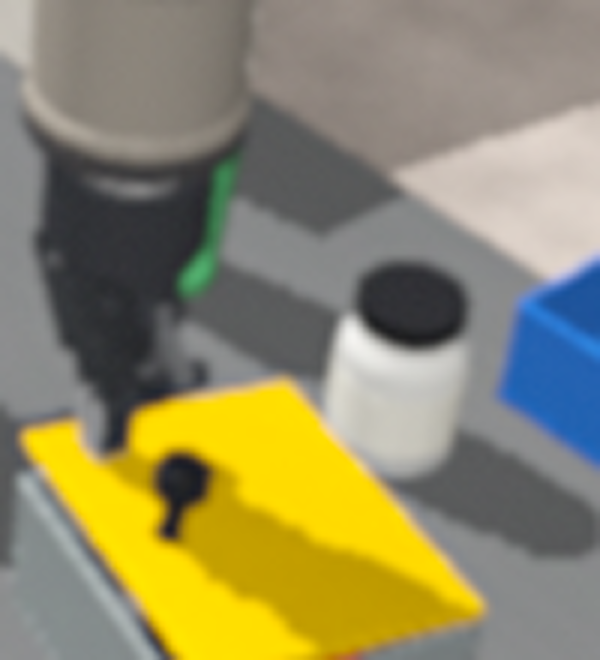

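Emit:
arm_command:
  series:
    - [[0.002,0,0.016],[0,0,0],-1]
    - [[0,0,0.01],[0,0,0],-1]
    - [[0,0,0.006],[0,0,0],-1]
    - [[0,0,0.005],[0,0,0],-1]
    - [[0,0,0],[0,0,0],-1]
    - [[0,0,0],[0,0,0],-1]

```text
clock: 7.9
eef_pos: [0.5533, -0.1225, 0.0883]
tcp_rot: [[-0.973, 0.232, 0.0], [0.232, 0.973, -0.0], [-0.0, -0.0, -1.0]]
ft_force: [-0.2, -1.2, 0.1]
grip_width: -0.001
```

Run:
```python
from h import *
s=st(); P=s["eef_pos"]-H; print("tcp d,l,z",-(P@bx),P@by,P[2])
w=r.read_camera("side");crop(w,335,160,435,300,5,"pics/s9.png")
```

```text
t 7.9 p [ 0.5533 -0.1225  0.0883] F [-0.2061 -1.1741  0.0757] M [0.0226 0.0074 0.0016] w -0.001 q [-17.2  26.2  29.4 114.1 -18.1  44.2  99.4]
tcp d,l,z 0.12027054040257465 0.061896514750541 0.002755823629329801
```

View pics/s9.png

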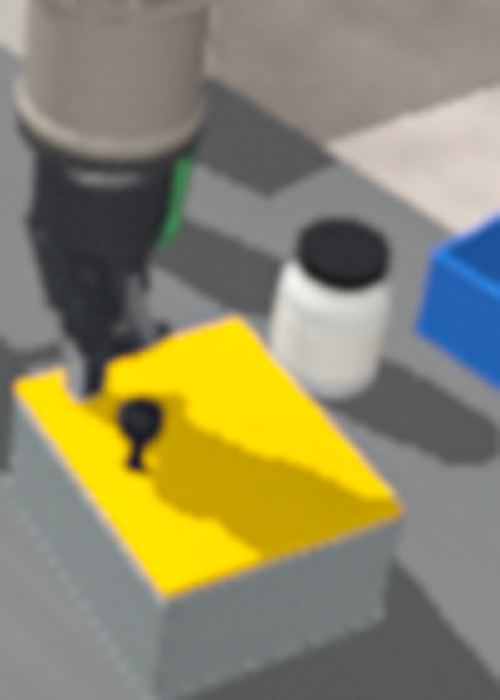

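Emit:
arm_command:
  series:
    - [[0,0,0.006],[0,0,0],-1]
    - [[0,0,0.006],[0,0,0],-1]
    - [[0,0,0],[0,0,0],-1]

```text
clock: 8.25
eef_pos: [0.5535, -0.1225, 0.0851]
tcp_rot: [[-0.973, 0.232, 0.001], [0.232, 0.973, 0.001], [-0.001, 0.001, -1.0]]
ft_force: [-12.4, 3.8, 38.5]
grip_width: 0.002
```

Run:
```python
from h import *
s=st()
```

```text
t 8.25 p [ 0.5535 -0.1225  0.0851] F [-12.4181   3.7962  38.4504] M [ 0.9066  2.8065 -0.0461] w 0.002 q [-17.   26.4  29.2 114.1 -18.4  43.9  99.7]
```

Emit:
arm_command:
  series:
    - [[0,0,-0.05],[0,0,0],-1]
    - [[0,0,-0.1],[0,0,0],-0.5]
    - [[0,0,-0.1],[0,0,0.0416],-0.5]
    - [[0,0,-0.1],[0,0,0.0416],-0.5]
    - [[0,0,-0.1],[0,0,0.0416],-0.5]
    - [[0,0,-0.1],[0,0,0.0416],-0.5]
    - [[0,0,-0.1],[0,0,0.0416],-0.5]
    - [[0,0,-0.1],[0,0,0.0416],-0.5]
    - [[0,0,-0.02],[0,0,0.0416],-0.5]
    - [[0,0,0],[0,0,0.0416],-0.5]

```text
clock: 9.25
eef_pos: [0.5538, -0.1226, 0.3932]
tcp_rot: [[-0.283, 0.959, 0.003], [0.959, 0.283, 0.001], [-0.0, 0.003, -1.0]]
ft_force: [-0.2, 0.6, -0.1]
grip_width: 0.25
```

Run:
```python
from h import *
s=st();print(s["tcp_rot"])
v=sh(s,[0.498,0.167,0.37]);print(v)
w=r.read_camera("side");crop(w,335,160,435,300,5,"pics/s10.png")
```

```text
t 9.25 p [ 0.5538 -0.1226  0.3932] F [-0.2258  0.562  -0.0839] M [-0.0239  0.0253  0.0021] w 0.25 q [-34.8   9.4  47.8  94.8  -7.2  78.8  30.3]
[[-0.2825  0.9593  0.0031]
 [ 0.9593  0.2825  0.0005]
 [-0.0003  0.0031 -1.    ]]
[0.7339 0.0705 0.0579]
```

View pics/s10.png

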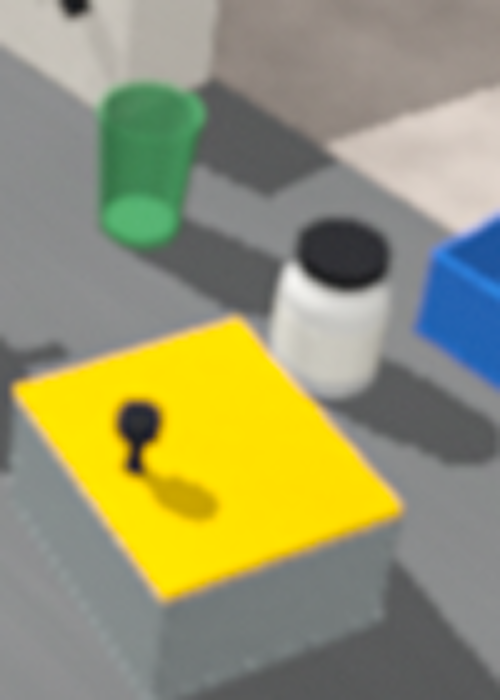

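Emit:
arm_command:
  series:
    - [[0.1,0.01,0],[0,0,0],-0.5]
    - [[0.11,0.01,0],[0,0,0],-0.5]
    - [[0.11,0.01,0],[0,0,0],-0.5]
    - [[0.11,0.01,0],[0,0,0],-0.5]
    - [[0.11,0.01,0],[0,0,0],-0.5]
    - [[0.11,0.01,0],[0,0,0],-0.5]
    - [[0.083,0.01,0.05],[0,0,0],-0.5]
    - [[0,0,0.08],[0,0,0],-0.5]
    - [[0,0,0],[0,0,0],-0.5]

```text
clock: 10.2
eef_pos: [0.4938, 0.1666, 0.336]
tcp_rot: [[-0.292, 0.957, -0.005], [0.957, 0.292, -0.003], [-0.002, -0.005, -1.0]]
ft_force: [-0.2, -0.7, -0.1]
grip_width: 0.249
```

Run:
```python
from h import *
s=st();print(s["tcp_rot"])
w=r.read_camera("side");crop(w,220,110,340,240,5,"pics/s11.png")
print("cover L corner",lat(w,335+14/5-.4,160+386/5-.4,.085))
w=r.read_camera("wrist");cv2.imwrite("pics/w11.png",w["img"][:,:,::-1])
for o in (-.008,0,.017): print(o,[np.round(proj(w,s["eef_pos"]+s["tcp_rot"]@[x,0,o])) for x in(-.011,.011)])
w=r.read_camera("top");crop(w,200,150,330,265,6,"pics/t11.png")
```

```text
t 10.2 p [0.4938 0.1666 0.336 ] F [-0.1879 -0.7169 -0.0618] M [-0.022   0.0029 -0.0015] w 0.249 q [-57.    4.6  33.8 104.4  -2.6  72.   -5.5]
[[-0.2915  0.9566 -0.0046]
 [ 0.9566  0.2915 -0.0033]
 [-0.0018 -0.0053 -1.    ]]
cover L corner (np.float64(0.15332551079493276), np.float64(0.008220837100406123))
-0.008 [array([317., 280.]), array([317., 237.])]
0 [array([317., 272.]), array([317., 231.])]
0.017 [array([316., 258.]), array([316., 220.])]
```

View pics/s11.png

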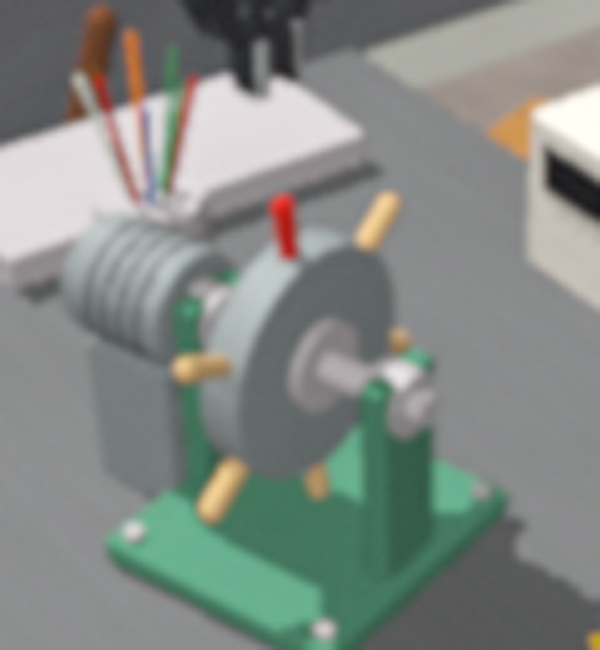

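View pics/w11.png

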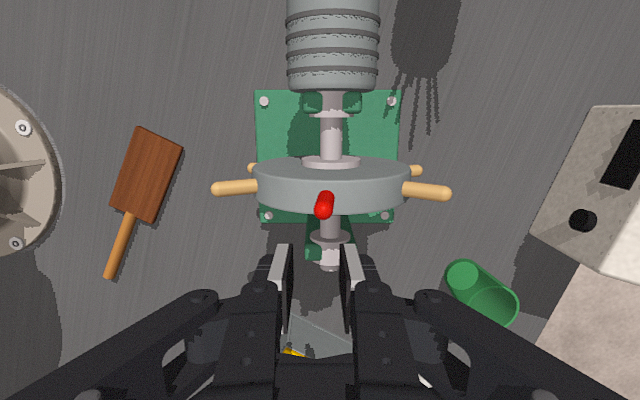

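```bash
cat >> h.py <<'E'
C=np.array([.508,.170,.150]);ez=np.array([0,0,1.]);a=np.radians(16.7);e=np.array([np.cos(a),np.sin(a),0]);ey=np.array([-np.sin(a),np.cos(a),0])
def rad(ph): return np.sin(ph)*e+np.cos(ph)*ez
def tan(ph): return np.cos(ph)*e-np.sin(ph)*ez
E
python3 - <<'E'
from h import *
w=r.read_camera("wrist");t=r.read_camera("top");sd=r.read_camera("side")
for k,c,lo in (("w",w,0),("t",t,0),("s",sd,0)):
    im=c["img"].astype(int); m=((im[...,0]>150)&(im[...,1]<60)&(im[...,2]<60)).astype(np.uint8)
    n,l,stt,cen=cv2.connectedComponentsWithStats(m)
    for i in range(1,n):
        if stt[i,4]>5: print(k,stt[i],cen[i])
    print("pred",[np.round(proj(c,C+ro*rad(np.radians(-5.6))),1) for ro in(.08,.1,.12)])
E
```

```text
w [312 189  20  28 413] [321.6174 202.7966]
pred [array([323. , 197.3]), array([320.9, 203.9]), array([318.6, 211.7])]
pred [array([263.5, 212.5]), array([262.6, 212. ]), array([261.8, 211.5])]
s [275 150   4  11  24] [276.625  154.5833]
pred [array([277. , 160.4]), array([276.3, 155. ]), array([275.6, 149.5])]
```

View pics/t11.png

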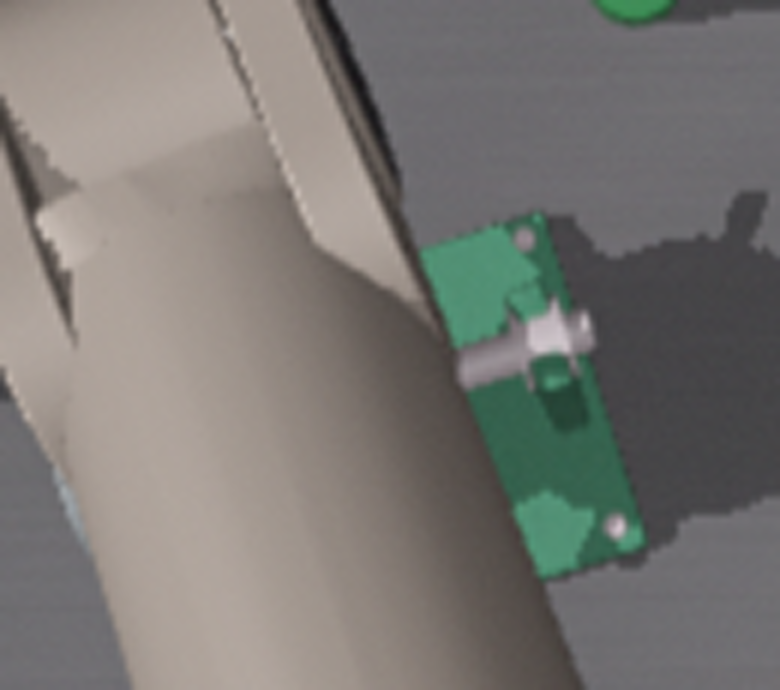

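```bash
cat >> h.py <<'E'
from scipy.spatial.transform import Rotation as Ro
def plan(tgt,s=None):  # tgt: list of (phi deg, rho, n rows)
    s=s or r.observe(); p=s["eef_pos"].copy();R=s["tcp_rot"].copy()
    for ph,ro,n in tgt:
        f=np.radians(ph);P=C+ro*rad(f);Q=np.stack([ey,tan(f),-rad(f)],1)
        # interpolate in (phi,rho) when near wheel
        ph0=np.arctan2(*( [(p-C)@e,(p-C)@ez])); ro0=np.hypot((p-C)@e,(p-C)@ez); l0=(p-C)@ey
        rv=Ro.from_matrix(R.T@Q).as_rotvec()
        for i in range(1,n+1):
            k=i/n; fi=ph0+(f-ph0)*k; Pi=C+(ro0+(ro-ro0)*k)*rad(fi)+l0*(1-k)*ey
            d=R.T@(Pi-p)/.4; R2=R@Ro.from_rotvec(rv/n).as_matrix()
            print(np.round(d,4).tolist(),np.round(rv/n/np.pi,4).tolist()); p=Pi;R=R2
def geo(s=None):
    s=s or r.observe(); v=s["eef_pos"]-C; z=-s["tcp_rot"][:,2]
    print("phi_pos",np.degrees(np.arctan2(v@e,v@ez)),"rho",np.hypot(v@e,v@ez),"lat",v@ey,"phi_tool",np.degrees(np.arctan2(z@e,z@ez)),"ylat",z@ey)
    return s
E
python3 - <<'E'
from h import *
geo(); plan([(-5.6,.135,3),(-5.6,.100,3)])
E
```

```text
phi_pos -3.6882041963781464 rho 0.19107420197426847 lat -0.0005588239328986485 phi_tool -0.09919303384356182 ylat -0.0006317925273514863
[0.0004, -0.0019, 0.047] [-0.0102, -0.0001, -0.0001]
[0.0004, -0.0023, 0.0469] [-0.0102, -0.0001, -0.0001]
[0.0005, -0.0028, 0.0468] [-0.0102, -0.0001, -0.0001]
[0.0, 0.0, 0.0292] [-0.0, -0.0, 0.0]
[0.0, 0.0, 0.0292] [-0.0, -0.0, 0.0]
[-0.0, -0.0, 0.0292] [-0.0, -0.0, 0.0]
```

Emit:
arm_command:
  series:
    - [[0,-0.002,0.047],[-0.0102,0,0],-0.5]
    - [[0,-0.002,0.047],[-0.0102,0,0],-0.5]
    - [[0,-0.003,0.047],[-0.0102,0,0],-0.5]
    - [[0,0,0.029],[0,0,0],-0.5]
    - [[0,0,0.029],[0,0,0],-0.5]
    - [[0,0,0.029],[0,0,0],-0.5]
    - [[0,0,0],[0,0,0],-0.5]

```text
clock: 11.2
eef_pos: [0.4979, 0.167, 0.247]
tcp_rot: [[-0.287, 0.954, 0.09], [0.958, 0.286, 0.026], [-0.001, 0.094, -0.996]]
ft_force: [0.2, 0.5, 0.1]
grip_width: 0.247
```

Run:
```python
from h import *
s=st();geo(s)
w=r.read_camera("side");crop(w,220,110,340,240,5,"pics/s12.png")
w=r.read_camera("wrist");crop(w,220,150,420,350,3,"pics/w12.png")
```

```text
t 11.2 p [0.4979 0.167  0.247 ] F [0.2286 0.4938 0.1142] M [-0.072   0.0739 -0.0251] w 0.247 q [-56.9   5.8  33.4 114.9  -3.   54.9  -5.5]
phi_pos -6.223721690127527 rho 0.09761716448425006 lat -7.815508924965867e-06 phi_tool -5.388773059689265 ylat 0.0010570662103505121
```

View pics/s12.png

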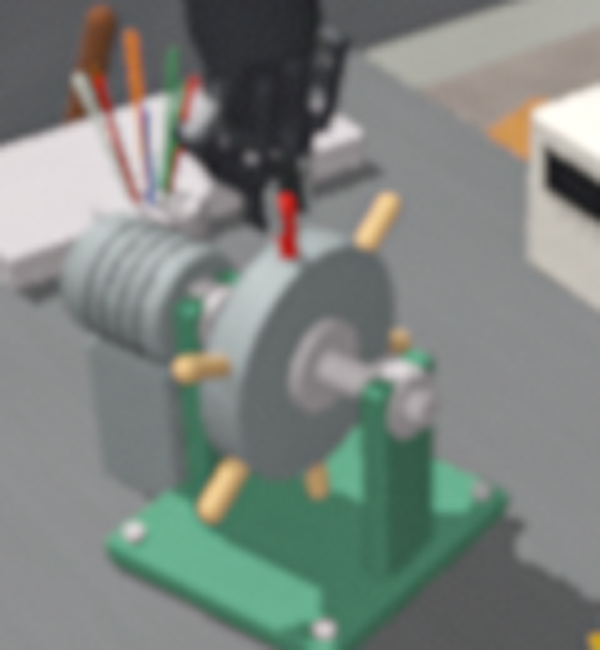

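View pics/w12.png

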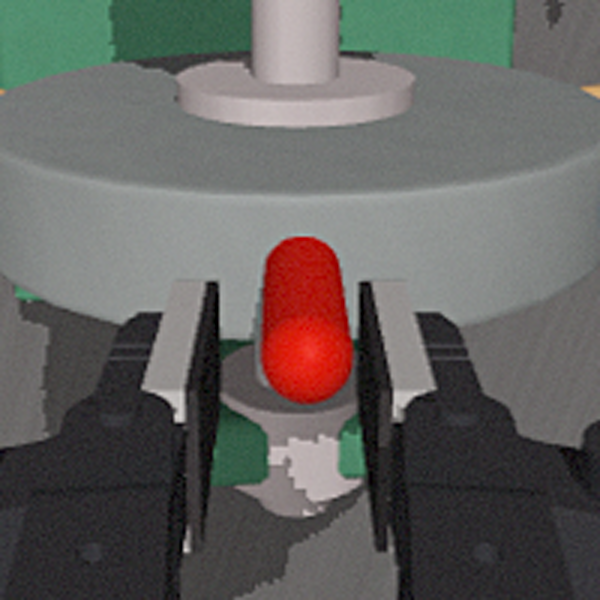

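```bash
cat >> h.py <<'E'
import json,sys
def log(tag):
    s=r.observe(); v=s["eef_pos"]-C; ph=np.arctan2(v@e,v@ez); F=s["ft_force"]; M=s["torque"]
    z=-s["tcp_rot"][:,2]; pt=np.arctan2(z@e,z@ez)
    row=dict(t=s["clock"],tag=tag,ph=np.degrees(ph),pt=np.degrees(pt),ro=float(np.hypot(v@e,v@ez)),Ft=float(F@tan(ph)),Fr=float(F@rad(ph)),My=float(M@ey),w=s["grip_width"],q6=s["joint_positions"][5])
    open("log.jsonl","a").write(json.dumps(row)+"\n")
    print({k:(round(x,3) if not isinstance(x,str) else x) for k,x in row.items()})
E
echo ok
```

```text
ok
```

Emit:
arm_command:
  series:
    - [[0,0,0.019],[0,0,0],-0.5]
    - [[0,0.0059,0],[0.0083,0,0],-0.5]
    - [[0,0.0059,0],[0.0083,0,0],-0.5]
    - [[0,0.0059,0],[0.0083,0,0],-0.5]

```text
clock: 11.7
eef_pos: [0.5052, 0.1695, 0.241]
tcp_rot: [[-0.288, 0.958, 0.015], [0.958, 0.288, 0.005], [0.0, 0.016, -1.0]]
ft_force: [-3.8, -1.4, 1.9]
grip_width: 0.253
```

```bash
python3 -c "
from h import *
log('+')"
```

```text
{'t': 11.7, 'tag': '+', 'ph': np.float64(-1.793), 'pt': np.float64(-0.929), 'ro': 0.091, 'Ft': -3.955, 'Fr': 2.051, 'My': 0.927, 'w': 0.253, 'q6': np.float64(59.372)}
```

Emit:
arm_command:
  series:
    - [[0,0.0059,0],[0.0083,0,0],-0.5]
    - [[0,0.0059,0],[0.0083,0,0],-0.5]

```text
clock: 11.9
eef_pos: [0.5096, 0.1708, 0.241]
tcp_rot: [[-0.288, 0.957, -0.035], [0.958, 0.288, -0.01], [0.0, -0.036, -0.999]]
ft_force: [-3.3, -1.5, 2.8]
grip_width: 0.254
```

```bash
python3 -c "
from h import *
log('+')"
```

```text
{'t': 11.9, 'tag': '+', 'ph': np.float64(1.13), 'pt': np.float64(2.076), 'ro': 0.091, 'Ft': -3.648, 'Fr': 2.743, 'My': 0.894, 'w': 0.254, 'q6': np.float64(62.927)}
```

Emit:
arm_command:
  series:
    - [[0,0.0059,0],[0.0083,0,0],-0.5]
    - [[0,0.0059,0],[0.0083,0,0],-0.5]

```text
clock: 12.1
eef_pos: [0.5142, 0.1722, 0.2409]
tcp_rot: [[-0.288, 0.954, -0.085], [0.958, 0.287, -0.025], [0.0, -0.088, -0.996]]
ft_force: [-4.2, -0.7, 3.1]
grip_width: 0.252
```

```bash
python3 -c "
from h import *
log('+')"
```

```text
{'t': 12.1, 'tag': '+', 'ph': np.float64(4.134), 'pt': np.float64(5.06), 'ro': 0.091, 'Ft': -4.492, 'Fr': 2.763, 'My': 0.808, 'w': 0.252, 'q6': np.float64(66.456)}
```

Emit:
arm_command:
  series:
    - [[0,0.0059,0],[0.0083,0,0],-0.5]
    - [[0,0.0059,0],[0.0083,0,0],-0.5]
    - [[0,0.0059,0],[0.0083,0,0],-0.5]

```text
clock: 12.4
eef_pos: [0.521, 0.1743, 0.2402]
tcp_rot: [[-0.288, 0.944, -0.159], [0.958, 0.284, -0.047], [0.0, -0.166, -0.986]]
ft_force: [-3.2, -1.3, 3.6]
grip_width: 0.252
```

```bash
python3 -c "
from h import *
log('+')"
```

```text
{'t': 12.4, 'tag': '+', 'ph': np.float64(8.651), 'pt': np.float64(9.528), 'ro': 0.091, 'Ft': -3.952, 'Fr': 3.088, 'My': 0.695, 'w': 0.252, 'q6': np.float64(71.711)}
```

Emit:
arm_command:
  series:
    - [[0,0.0059,0],[0.0083,0,0],-0.5]
    - [[0,0.0059,0],[0.0083,0,0],-0.5]
    - [[0,0.0059,0],[0.0083,0,0],-0.5]

```text
clock: 12.7
eef_pos: [0.5278, 0.1763, 0.2388]
tcp_rot: [[-0.288, 0.929, -0.232], [0.958, 0.279, -0.069], [0.0, -0.242, -0.97]]
ft_force: [-4.4, -0.5, 3.9]
grip_width: 0.249
```

```bash
python3 -c "
from h import *
log('+')"
```

```text
{'t': 12.7, 'tag': '+', 'ph': np.float64(13.145), 'pt': np.float64(14.002), 'ro': 0.091, 'Ft': -5.108, 'Fr': 2.78, 'My': 0.601, 'w': 0.249, 'q6': np.float64(76.899)}
```

Emit:
arm_command:
  series:
    - [[0,0.0059,0],[0.0083,0,0],-0.5]
    - [[0,0.0059,0],[0.0083,0,0],-0.5]
    - [[0,0.0059,0],[0.0083,0,0],-0.5]

```text
clock: 13.0
eef_pos: [0.5345, 0.1782, 0.2369]
tcp_rot: [[-0.288, 0.908, -0.304], [0.958, 0.273, -0.091], [0.0, -0.317, -0.948]]
ft_force: [-3.1, 1.0, 3.8]
grip_width: 0.248
```

```bash
python3 -c "
from h import *
log('+')"
```

```text
{'t': 13.0, 'tag': '+', 'ph': np.float64(17.677), 'pt': np.float64(18.51), 'ro': 0.091, 'Ft': -3.689, 'Fr': 2.795, 'My': 0.448, 'w': 0.248, 'q6': np.float64(82.042)}
```

Emit:
arm_command:
  series:
    - [[0,0.0059,0],[0.0083,0,0],-0.5]
    - [[0,0.0059,0],[0.0083,0,0],-0.5]
    - [[0,0.0059,0],[0.0083,0,0],-0.5]

```text
clock: 13.3
eef_pos: [0.5409, 0.1801, 0.2344]
tcp_rot: [[-0.288, 0.882, -0.374], [0.958, 0.265, -0.112], [0.0, -0.391, -0.92]]
ft_force: [-2.9, 0.6, 2.3]
grip_width: 0.248
```

```bash
python3 -c "
from h import *
log('+')"
```

```text
{'t': 13.3, 'tag': '+', 'ph': np.float64(22.185), 'pt': np.float64(23.004), 'ro': 0.091, 'Ft': -3.308, 'Fr': 1.152, 'My': 0.29, 'w': 0.248, 'q6': np.float64(87.071)}
```

Emit:
arm_command:
  series:
    - [[0,0.0059,0],[0.0083,0,0],-0.5]
    - [[0,0.0059,0],[0.0083,0,0],-0.5]
    - [[0,0.0059,0],[0.0083,0,0],-0.5]

```text
clock: 13.6
eef_pos: [0.5471, 0.1819, 0.2315]
tcp_rot: [[-0.288, 0.85, -0.442], [0.958, 0.255, -0.133], [0.0, -0.462, -0.887]]
ft_force: [-2.2, -0.1, 2.8]
grip_width: 0.251
```

```bash
python3 -c "
from h import *
log('+')"
```

```text
{'t': 13.6, 'tag': '+', 'ph': np.float64(26.629), 'pt': np.float64(27.486), 'ro': 0.091, 'Ft': -3.198, 'Fr': 1.554, 'My': 0.219, 'w': 0.251, 'q6': np.float64(92.004)}
```

Emit:
arm_command:
  series:
    - [[0,0.0059,0],[0.0083,0,0],-0.5]
    - [[0,0.0059,0],[0.0083,0,0],-0.5]
    - [[0,0.0059,0],[0.0083,0,0],-0.5]

```text
clock: 13.9
eef_pos: [0.5531, 0.1836, 0.2281]
tcp_rot: [[-0.287, 0.813, -0.507], [0.958, 0.244, -0.152], [-0.0, -0.529, -0.848]]
ft_force: [-2.2, 1.1, 4.0]
grip_width: 0.248
```

```bash
python3 -c "
from h import *
log('+')"
```

```text
{'t': 13.9, 'tag': '+', 'ph': np.float64(31.087), 'pt': np.float64(31.962), 'ro': 0.091, 'Ft': -3.584, 'Fr': 2.535, 'My': 0.137, 'w': 0.248, 'q6': np.float64(96.841)}
```

Emit:
arm_command:
  series:
    - [[0,-0.0045,0],[-0.0063,0,0],-0.5]
    - [[0,0,0],[0,0,0],-0.5]

```text
clock: 14.1
eef_pos: [0.5516, 0.1827, 0.2292]
tcp_rot: [[-0.287, 0.825, -0.488], [0.958, 0.247, -0.147], [-0.0, -0.509, -0.861]]
ft_force: [0.4, -0.0, 0.2]
grip_width: 0.247
```

```bash
python3 -c "
from h import *
log('0')"
```

```text
{'t': 14.1, 'tag': '0', 'ph': np.float64(29.805), 'pt': np.float64(30.606), 'ro': 0.091, 'Ft': 0.255, 'Fr': 0.322, 'My': -0.534, 'w': 0.247, 'q6': np.float64(95.395)}
```

Emit:
arm_command:
  series:
    - [[0,-0.0059,0],[-0.0083,0,0],-0.5]
    - [[0,-0.0059,0],[-0.0083,0,0],-0.5]
    - [[0,-0.0059,0],[-0.0083,0,0],-0.5]
    - [[0,-0.0059,0],[-0.0083,0,0],-0.5]

```text
clock: 14.5
eef_pos: [0.5433, 0.1807, 0.2341]
tcp_rot: [[-0.287, 0.871, -0.398], [0.958, 0.262, -0.119], [0.0, -0.415, -0.91]]
ft_force: [2.3, -0.9, -4.1]
grip_width: 0.25
```

```bash
python3 -c "
from h import *
log('-')"
```

```text
{'t': 14.5, 'tag': '-', 'ph': np.float64(23.675), 'pt': np.float64(24.547), 'ro': 0.092, 'Ft': 3.441, 'Fr': -2.942, 'My': -1.153, 'w': 0.25, 'q6': np.float64(88.852)}
```

Emit:
arm_command:
  series:
    - [[0,-0.0059,0],[-0.0083,0,0],-0.5]
    - [[0,-0.0059,0],[-0.0083,0,0],-0.5]
    - [[0,-0.0059,0],[-0.0083,0,0],-0.5]

```text
clock: 14.8
eef_pos: [0.537, 0.1789, 0.2366]
tcp_rot: [[-0.288, 0.899, -0.329], [0.958, 0.27, -0.099], [0.0, -0.344, -0.939]]
ft_force: [1.9, 0.0, -4.3]
grip_width: 0.253
```

```bash
python3 -c "
from h import *
log('-')"
```

```text
{'t': 14.8, 'tag': '-', 'ph': np.float64(19.309), 'pt': np.float64(20.114), 'ro': 0.092, 'Ft': 3.181, 'Fr': -3.427, 'My': -1.049, 'w': 0.253, 'q6': np.float64(83.917)}
```

Emit:
arm_command:
  series:
    - [[0,-0.0059,0],[-0.0083,0,0],-0.5]
    - [[0,-0.0059,0],[-0.0083,0,0],-0.5]
    - [[0,-0.0059,0],[-0.0083,0,0],-0.5]

```text
clock: 15.1
eef_pos: [0.5306, 0.177, 0.2388]
tcp_rot: [[-0.288, 0.922, -0.258], [0.958, 0.277, -0.077], [0.0, -0.27, -0.963]]
ft_force: [2.1, -0.6, -2.1]
grip_width: 0.249
```

```bash
python3 -c "
from h import *
log('-')"
```

```text
{'t': 15.1, 'tag': '-', 'ph': np.float64(14.93), 'pt': np.float64(15.642), 'ro': 0.092, 'Ft': 2.341, 'Fr': -1.525, 'My': -0.902, 'w': 0.249, 'q6': np.float64(78.867)}
```

Emit:
arm_command:
  series:
    - [[0,-0.0059,0],[-0.0083,0,0],-0.5]
    - [[0,-0.0059,0],[-0.0083,0,0],-0.5]
    - [[0,-0.0059,0],[-0.0083,0,0],-0.5]

```text
clock: 15.4
eef_pos: [0.524, 0.175, 0.2406]
tcp_rot: [[-0.288, 0.94, -0.185], [0.958, 0.282, -0.056], [0.0, -0.194, -0.981]]
ft_force: [1.8, 0.5, -2.0]
grip_width: 0.25
```

```bash
python3 -c "
from h import *
log('-')"
```

```text
{'t': 15.4, 'tag': '-', 'ph': np.float64(10.502), 'pt': np.float64(11.161), 'ro': 0.092, 'Ft': 2.217, 'Fr': -1.617, 'My': -0.803, 'w': 0.25, 'q6': np.float64(73.731)}
```

Emit:
arm_command:
  series:
    - [[0,-0.0059,0],[-0.0083,0,0],-0.5]
    - [[0,-0.0059,0],[-0.0083,0,0],-0.5]
    - [[0,-0.0059,0],[-0.0083,0,0],-0.5]

```text
clock: 15.7
eef_pos: [0.5174, 0.173, 0.2418]
tcp_rot: [[-0.288, 0.951, -0.111], [0.958, 0.286, -0.033], [0.0, -0.116, -0.993]]
ft_force: [3.1, -0.1, -2.4]
grip_width: 0.248
```

```bash
python3 -c "
from h import *
log('-')"
```

```text
{'t': 15.7, 'tag': '-', 'ph': np.float64(6.105), 'pt': np.float64(6.678), 'ro': 0.092, 'Ft': 3.228, 'Fr': -2.062, 'My': -0.707, 'w': 0.248, 'q6': np.float64(68.523)}
```

Emit:
arm_command:
  series:
    - [[0,-0.0059,0],[-0.0083,0,0],-0.5]
    - [[0,-0.0059,0],[-0.0083,0,0],-0.5]
    - [[0,-0.0059,0],[-0.0083,0,0],-0.5]
    - [[0,-0.0059,0],[-0.0083,0,0],-0.5]

```text
clock: 16.1
eef_pos: [0.5083, 0.1703, 0.2426]
tcp_rot: [[-0.287, 0.958, -0.012], [0.958, 0.287, -0.003], [0.0, -0.012, -1.0]]
ft_force: [3.4, 0.9, -1.0]
grip_width: 0.249
```

```bash
python3 -c "
from h import *
log('-')"
```

```text
{'t': 16.1, 'tag': '-', 'ph': np.float64(0.254), 'pt': np.float64(0.7), 'ro': 0.093, 'Ft': 3.495, 'Fr': -0.967, 'My': -0.54, 'w': 0.249, 'q6': np.float64(61.5)}
```

Emit:
arm_command:
  series:
    - [[0,-0.0059,0],[-0.0083,0,0],-0.5]
    - [[0,-0.0059,0],[-0.0083,0,0],-0.5]
    - [[0,-0.0059,0],[-0.0083,0,0],-0.5]
    - [[0,-0.0059,0],[-0.0083,0,0],-0.5]

```text
clock: 16.5
eef_pos: [0.4993, 0.1676, 0.2424]
tcp_rot: [[-0.288, 0.954, 0.088], [0.958, 0.286, 0.027], [0.001, 0.092, -0.996]]
ft_force: [2.0, -0.4, -1.7]
grip_width: 0.252
```

```bash
python3 -c "
from h import *
log('-')"
```

```text
{'t': 16.5, 'tag': '-', 'ph': np.float64(-5.571), 'pt': np.float64(-5.278), 'ro': 0.093, 'Ft': 1.624, 'Fr': -1.834, 'My': -0.382, 'w': 0.252, 'q6': np.float64(54.47)}
```

Emit:
arm_command:
  series:
    - [[0,-0.0059,0],[-0.0083,0,0],-0.5]
    - [[0,-0.0059,0],[-0.0083,0,0],-0.5]
    - [[0,-0.0059,0],[-0.0083,0,0],-0.5]
    - [[0,-0.0059,0],[-0.0083,0,0],-0.5]

```text
clock: 16.9
eef_pos: [0.4904, 0.1649, 0.2412]
tcp_rot: [[-0.288, 0.939, 0.187], [0.958, 0.282, 0.057], [0.001, 0.195, -0.981]]
ft_force: [3.4, 0.7, -0.5]
grip_width: 0.252
```

```bash
python3 -c "
from h import *
log('-')"
```

```text
{'t': 16.9, 'tag': '-', 'ph': np.float64(-11.388), 'pt': np.float64(-11.257), 'ro': 0.093, 'Ft': 3.252, 'Fr': -1.122, 'My': -0.213, 'w': 0.252, 'q6': np.float64(47.552)}
```

Emit:
arm_command:
  series:
    - [[0,-0.0059,0],[-0.0083,0,0],-0.5]
    - [[0,-0.0059,0],[-0.0083,0,0],-0.5]
    - [[0,-0.0059,0],[-0.0083,0,0],-0.5]
    - [[0,-0.0059,0],[-0.0083,0,0],-0.5]

```text
clock: 17.3
eef_pos: [0.4815, 0.1623, 0.2389]
tcp_rot: [[-0.288, 0.915, 0.283], [0.958, 0.275, 0.086], [0.001, 0.296, -0.955]]
ft_force: [3.5, -0.1, -1.2]
grip_width: 0.25
```

```bash
python3 -c "
from h import *
log('-')"
```

```text
{'t': 17.3, 'tag': '-', 'ph': np.float64(-17.238), 'pt': np.float64(-17.227), 'ro': 0.093, 'Ft': 2.844, 'Fr': -2.118, 'My': -0.107, 'w': 0.25, 'q6': np.float64(40.874)}
```

Emit:
arm_command:
  series:
    - [[0,-0.0059,0],[-0.0083,0,0],-0.5]
    - [[0,-0.0059,0],[-0.0083,0,0],-0.5]
    - [[0,-0.0059,0],[-0.0083,0,0],-0.5]
    - [[0,-0.0059,0],[-0.0083,0,0],-0.5]

```text
clock: 17.7
eef_pos: [0.473, 0.1598, 0.2359]
tcp_rot: [[-0.288, 0.88, 0.377], [0.958, 0.264, 0.114], [0.001, 0.394, -0.919]]
ft_force: [2.3, 1.1, -1.2]
grip_width: 0.247
```

```bash
python3 -c "
from h import *
log('-')"
```

```text
{'t': 17.7, 'tag': '-', 'ph': np.float64(-23.02), 'pt': np.float64(-23.208), 'ro': 0.093, 'Ft': 1.852, 'Fr': -2.05, 'My': 0.017, 'w': 0.247, 'q6': np.float64(34.416)}
```

Emit:
arm_command:
  series:
    - [[0,-0.0059,0],[-0.0083,0,0],-0.5]
    - [[0,-0.0059,0],[-0.0083,0,0],-0.5]
    - [[0,-0.0059,0],[-0.0083,0,0],-0.5]
    - [[0,-0.0059,0],[-0.0083,0,0],-0.5]

```text
clock: 18.1
eef_pos: [0.4647, 0.1574, 0.2319]
tcp_rot: [[-0.288, 0.836, 0.467], [0.958, 0.251, 0.141], [0.001, 0.488, -0.873]]
ft_force: [3.2, 0.2, 0.7]
grip_width: 0.253
```

```bash
python3 -c "
from h import *
log('-')"
```

```text
{'t': 18.1, 'tag': '-', 'ph': np.float64(-28.823), 'pt': np.float64(-29.183), 'ro': 0.093, 'Ft': 3.035, 'Fr': -0.909, 'My': 0.12, 'w': 0.253, 'q6': np.float64(27.941)}
```

Emit:
arm_command:
  series:
    - [[0,0.0045,0],[0.0063,0,0],-0.5]
    - [[0,0,0],[0,0,0],-0.5]

```text
clock: 18.3
eef_pos: [0.4665, 0.1578, 0.2328]
tcp_rot: [[-0.288, 0.846, 0.449], [0.958, 0.254, 0.135], [0.001, 0.469, -0.883]]
ft_force: [0.5, 0.1, -0.2]
grip_width: 0.252
```

Run:
```python
from h import *
log('0')
L=[json.loads(x) for x in open("log.jsonl")]
pt=np.radians([l["pt"] for l in L]);sg=np.array([{"+":1,"-":-1,"0":0}[l["tag"]] for l in L]);My=np.array([l["My"] for l in L]);Ft=np.array([l["Ft"] for l in L])
# My = k*(f*sg + a sin + b cos [wheel, only in contact]) + g0 + g1 sin
# bias from free readings
for name,y in (("My",My),("Ft",Ft)):
    A=np.c_[sg, abs(sg)*np.sin(pt),abs(sg)*np.cos(pt),np.sin(pt) if name=="My" else 0*pt]
    if name=="My": yy=y+1.05*np.sin(pt)
    else: yy=y
    x,res,_,_=np.linalg.lstsq(A[:,:3],yy,rcond=None)
    s=.36/abs(x[0])*np.sign(x[0]); print(name,x,"gravity torque needed a,b",x[1:]*s,"amp",np.hypot(*x[1:])*abs(s),"rms",np.std(yy-A[:,:3]@x))
    # required torque about +y: tau_ext = f*sg - tau_g ; y ∝ tau_ext. tau_g=-(a sin+b cos); plug at angle psi from peg: tau_g= Mg*sin(phi+psi)
    a_,b_=-x[1]*s,-x[2]*s; psi=np.degrees(np.arctan2(b_,a_)); print(" psi (plug = red+psi)",psi)
```

```text
{'t': 18.3, 'tag': '0', 'ph': np.float64(-27.574), 'pt': np.float64(-27.956), 'ro': 0.093, 'Ft': 0.403, 'Fr': -0.388, 'My': 0.503, 'w': 0.252, 'q6': np.float64(29.305)}
My [ 0.7249 -0.3976  0.1993] gravity torque needed a,b [-0.1975  0.099 ] amp 0.22088331354293703 rms 0.020275505246611272
 psi (plug = red+psi) -26.62335968457755
Ft [-3.4197  0.7019 -0.6739] gravity torque needed a,b [-0.0739  0.0709] amp 0.10243100412055932 rms 0.5467587448169301
 psi (plug = red+psi) -43.83301887556711
```

Run:
```python
from h import *
geo(); plan([(-27.8,.135,2),(33,.135,8),(33,.092,3)])
```

```text
phi_pos -27.573508724969813 rho 0.09344154259135151 lat 0.00020326148280325873 phi_tool -27.956047619627846 ylat -0.0007795029826147335
[-0.0002, -0.0002, -0.052] [0.0004, -0.0001, -0.0]
[-0.0002, -0.0005, -0.0519] [0.0004, -0.0001, -0.0]
[-0.0, 0.0446, 0.003] [0.0422, 0.0, -0.0]
[-0.0, 0.0446, 0.003] [0.0422, 0.0, -0.0]
[0.0, 0.0446, 0.003] [0.0422, 0.0, -0.0]
[-0.0, 0.0446, 0.003] [0.0422, 0.0, -0.0]
[0.0, 0.0446, 0.003] [0.0422, 0.0, -0.0]
[-0.0, 0.0446, 0.003] [0.0422, 0.0, -0.0]
[-0.0, 0.0446, 0.003] [0.0422, 0.0, -0.0]
[0.0, 0.0446, 0.003] [0.0422, 0.0, -0.0]
[0.0, 0.0, 0.0358] [-0.0, -0.0, 0.0]
[-0.0, -0.0, 0.0358] [-0.0, -0.0, 0.0]
[0.0, -0.0, 0.0358] [-0.0, -0.0, 0.0]
```

Emit:
arm_command:
  series:
    - [[0,0,-0.052],[0,0,0],-0.5]
    - [[0,0,-0.052],[0,0,0],-0.5]
    - [[0,0.0446,0.003],[0.0422,0,0],-0.4]
    - [[0,0.0446,0.003],[0.0422,0,0],-0.4]
    - [[0,0.0446,0.003],[0.0422,0,0],-0.4]
    - [[0,0.0446,0.003],[0.0422,0,0],-0.4]
    - [[0,0.0446,0.003],[0.0422,0,0],-0.4]
    - [[0,0.0446,0.003],[0.0422,0,0],-0.4]
    - [[0,0.0446,0.003],[0.0422,0,0],-0.4]
    - [[0,0.0446,0.003],[0.0422,0,0],-0.4]
    - [[0,0,0],[0,0,0],-0.4]

```text
clock: 19.4
eef_pos: [0.5752, 0.1895, 0.2561]
tcp_rot: [[-0.286, 0.815, -0.503], [0.958, 0.238, -0.159], [-0.01, -0.528, -0.849]]
ft_force: [-1.3, 1.0, -1.5]
grip_width: 0.299
```

Run:
```python
from h import *
st();geo(); plan([(33,.092,3)])
w=r.read_camera("wrist");crop(w,170,120,470,350,2.5,"pics/w13.png")
w=r.read_camera("side");crop(w,220,110,340,240,5,"pics/s13.png")
```

```text
t 19.4 p [0.5752 0.1895 0.2561] F [-1.3274  0.9835 -1.5024] M [ 0.2127 -0.5315 -0.0704] w 0.299 q [-44.5  41.   37.7  77.  -18.6 101.6  10.8]
phi_pos 33.39967664584176 rho 0.12706461773705793 lat -0.0006279806979429568 phi_tool 31.873861400523953 ylat 0.008015076679351547
[0.0007, -0.0015, 0.0292] [0.0021, 0.0008, -0.0007]
[0.0007, -0.0011, 0.0292] [0.0021, 0.0008, -0.0007]
[0.0006, -0.0008, 0.0292] [0.0021, 0.0008, -0.0007]
```

View pics/w13.png

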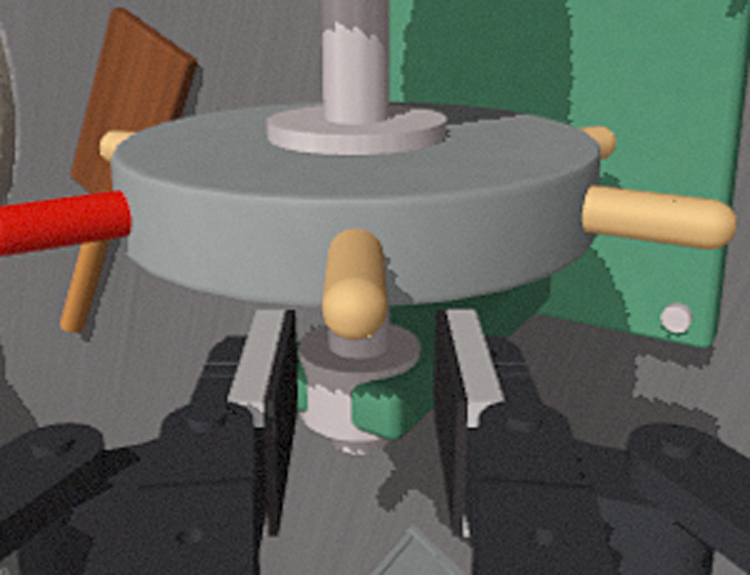

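View pics/s13.png

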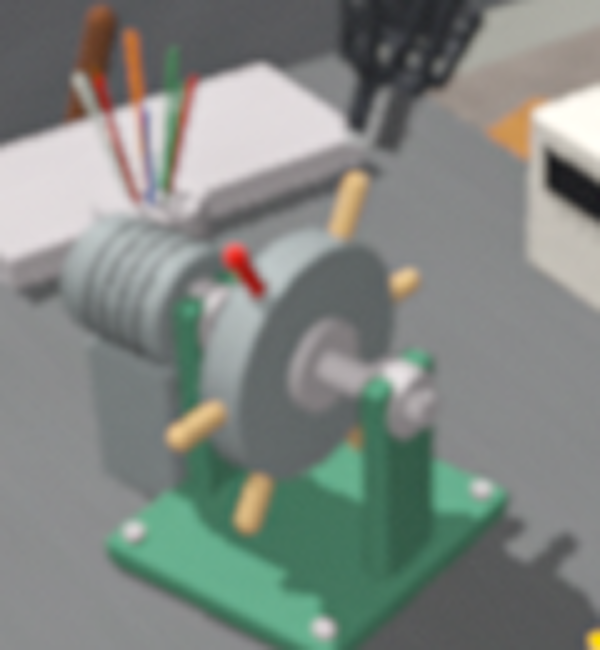

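Emit:
arm_command:
  series:
    - [[0,-0.001,0.029],[0.002,0,0],-0.5]
    - [[0,-0.001,0.029],[0.002,0,0],-0.5]
    - [[0,-0.001,0.029],[0.002,0,0],-0.5]
    - [[0,0,0],[0,0,0],-0.5]

```text
clock: 19.9
eef_pos: [0.5546, 0.1835, 0.2364]
tcp_rot: [[-0.286, 0.813, -0.506], [0.958, 0.242, -0.153], [-0.002, -0.529, -0.849]]
ft_force: [0.4, -0.5, 0.0]
grip_width: 0.247
```

Run:
```python
from h import *
st();geo(); log('0');plan([(27,.092,3)])
w=r.read_camera("wrist");crop(w,170,120,470,350,2.5,"pics/w14.png")
```

```text
t 19.9 p [0.5546 0.1835 0.2364] F [ 0.4276 -0.5201  0.009 ] M [ 0.2383 -0.4989 -0.0304] w 0.247 q [-45.4  39.8  37.5  81.6 -18.5  98.3  11.2]
phi_pos 29.329169692244825 rho 0.09914530614390549 lat -0.00044090519506185936 phi_tool 31.942149447388225 ylat 0.001002847679378326
{'t': 19.9, 'tag': '0', 'ph': np.float64(29.329), 'pt': np.float64(31.942), 'ro': 0.099, 'Ft': 0.222, 'Fr': 0.135, 'My': -0.546, 'w': 0.247, 'q6': np.float64(98.322)}
[0.0004, -0.003, 0.0061] [-0.0092, 0.0001, -0.0002]
[0.0004, -0.003, 0.0061] [-0.0092, 0.0001, -0.0002]
[0.0004, -0.003, 0.006] [-0.0092, 0.0001, -0.0002]
```

View pics/w14.png

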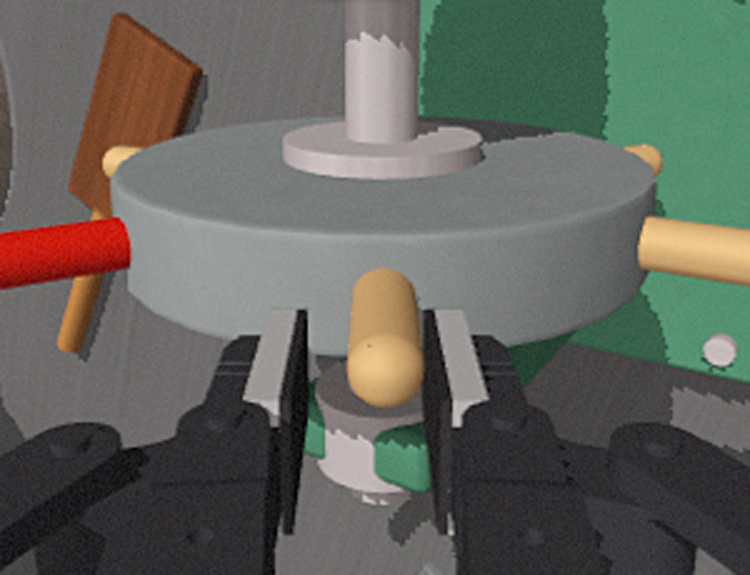

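Emit:
arm_command:
  series:
    - [[0,-0.003,0.006],[-0.0092,0,0],-0.5]
    - [[0,-0.003,0.006],[-0.0092,0,0],-0.5]
    - [[0,-0.003,0.006],[-0.0092,0,0],-0.5]
    - [[0,-0.0078,0.0001],[-0.0111,0,0],-0.5]
    - [[0,-0.0078,0.0001],[-0.0111,0,0],-0.5]

```text
clock: 20.45
eef_pos: [0.5445, 0.18, 0.2353]
tcp_rot: [[-0.286, 0.884, -0.371], [0.958, 0.262, -0.113], [-0.003, -0.388, -0.922]]
ft_force: [1.6, 0.1, -1.0]
grip_width: 0.251
```

```bash
python3 -c "
from h import *
log('-')"
```

```text
{'t': 20.45, 'tag': '-', 'ph': np.float64(23.929), 'pt': np.float64(22.811), 'ro': 0.093, 'Ft': 1.848, 'Fr': -0.288, 'My': -0.782, 'w': 0.251, 'q6': np.float64(87.741)}
```

Emit:
arm_command:
  series:
    - [[0,-0.0078,0.0001],[-0.0111,0,0],-0.5]
    - [[0,-0.0078,0.0001],[-0.0111,0,0],-0.5]
    - [[0,-0.0078,0.0001],[-0.0111,0,0],-0.5]
    - [[0,-0.0078,0.0001],[-0.0111,0,0],-0.5]

```text
clock: 20.85
eef_pos: [0.5332, 0.1766, 0.2396]
tcp_rot: [[-0.286, 0.927, -0.244], [0.958, 0.275, -0.076], [-0.003, -0.256, -0.967]]
ft_force: [0.8, -0.5, -1.7]
grip_width: 0.249
```

```bash
python3 -c "
from h import *
log('-')"
```

```text
{'t': 20.85, 'tag': '-', 'ph': np.float64(16.218), 'pt': np.float64(14.808), 'ro': 0.093, 'Ft': 1.106, 'Fr': -1.468, 'My': -0.604, 'w': 0.249, 'q6': np.float64(78.623)}
```

Emit:
arm_command:
  series:
    - [[0,-0.0078,0.0001],[-0.0111,0,0],-0.5]
    - [[0,-0.0078,0.0001],[-0.0111,0,0],-0.5]
    - [[0,-0.0078,0.0001],[-0.0111,0,0],-0.5]
    - [[0,-0.0078,0.0001],[-0.0111,0,0],-0.5]

```text
clock: 21.25
eef_pos: [0.5216, 0.173, 0.242]
tcp_rot: [[-0.286, 0.952, -0.113], [0.958, 0.283, -0.036], [-0.003, -0.119, -0.993]]
ft_force: [1.0, -0.4, 0.0]
grip_width: 0.25
```

```bash
python3 -c "
from h import *
log('-')"
```

```text
{'t': 21.25, 'tag': '-', 'ph': np.float64(8.563), 'pt': np.float64(6.807), 'ro': 0.093, 'Ft': 0.844, 'Fr': 0.139, 'My': -0.395, 'w': 0.25, 'q6': np.float64(69.162)}
```

Emit:
arm_command:
  series:
    - [[0,-0.0078,0.0001],[-0.0111,0,0],-0.5]
    - [[0,-0.0078,0.0001],[-0.0111,0,0],-0.5]
    - [[0,-0.0078,0.0001],[-0.0111,0,0],-0.5]
    - [[0,-0.0078,0.0001],[-0.0111,0,0],-0.5]

```text
clock: 21.65
eef_pos: [0.5097, 0.1695, 0.2428]
tcp_rot: [[-0.286, 0.958, 0.021], [0.958, 0.285, 0.004], [-0.002, 0.021, -1.0]]
ft_force: [1.7, -0.2, 0.5]
grip_width: 0.252
```

```bash
python3 -c "
from h import *
log('-')"
```

```text
{'t': 21.65, 'tag': '-', 'ph': np.float64(0.923), 'pt': np.float64(-1.194), 'ro': 0.093, 'Ft': 1.593, 'Fr': 0.524, 'My': -0.327, 'w': 0.252, 'q6': np.float64(59.468)}
```

Emit:
arm_command:
  series:
    - [[0,-0.0078,0.0001],[-0.0111,0,0],-0.5]
    - [[0,-0.0078,0.0001],[-0.0111,0,0],-0.5]
    - [[0,-0.0078,0.0001],[-0.0111,0,0],-0.5]
    - [[0,-0.0078,0.0001],[-0.0111,0,0],-0.5]

```text
clock: 22.05
eef_pos: [0.4978, 0.166, 0.2418]
tcp_rot: [[-0.285, 0.946, 0.154], [0.958, 0.282, 0.044], [-0.002, 0.16, -0.987]]
ft_force: [1.5, 0.3, 1.4]
grip_width: 0.249
```

```bash
python3 -c "
from h import *
log('-')"
```

```text
{'t': 22.05, 'tag': '-', 'ph': np.float64(-6.755), 'pt': np.float64(-9.188), 'ro': 0.092, 'Ft': 1.69, 'Fr': 1.2, 'My': -0.213, 'w': 0.249, 'q6': np.float64(49.903)}
```

Emit:
arm_command:
  series:
    - [[0,-0.0078,0.0001],[-0.0111,0,0],-0.5]
    - [[0,-0.0078,0.0001],[-0.0111,0,0],-0.5]
    - [[0,-0.0078,0.0001],[-0.0111,0,0],-0.5]
    - [[0,-0.0078,0.0001],[-0.0111,0,0],-0.5]

```text
clock: 22.45
eef_pos: [0.4861, 0.1626, 0.2391]
tcp_rot: [[-0.286, 0.915, 0.284], [0.958, 0.273, 0.083], [-0.002, 0.295, -0.955]]
ft_force: [2.2, -0.4, 1.5]
grip_width: 0.252
```

```bash
python3 -c "
from h import *
log('-')"
```

```text
{'t': 22.45, 'tag': '-', 'ph': np.float64(-14.504), 'pt': np.float64(-17.184), 'ro': 0.092, 'Ft': 2.304, 'Fr': 0.967, 'My': -0.046, 'w': 0.252, 'q6': np.float64(41.164)}
```

Emit:
arm_command:
  series:
    - [[0,-0.0078,0.0001],[-0.0111,0,0],-0.5]
    - [[0,-0.0078,0.0001],[-0.0111,0,0],-0.5]
    - [[0,-0.0078,0.0001],[-0.0111,0,0],-0.5]
    - [[0,-0.0078,0.0001],[-0.0111,0,0],-0.5]

```text
clock: 22.85
eef_pos: [0.4749, 0.1593, 0.2348]
tcp_rot: [[-0.286, 0.867, 0.408], [0.958, 0.259, 0.12], [-0.001, 0.425, -0.905]]
ft_force: [1.4, -0.7, 0.3]
grip_width: 0.254
```

```bash
python3 -c "
from h import *
log('-')"
```

```text
{'t': 22.85, 'tag': '-', 'ph': np.float64(-22.283), 'pt': np.float64(-25.18), 'ro': 0.092, 'Ft': 1.191, 'Fr': -0.151, 'My': 0.097, 'w': 0.254, 'q6': np.float64(33.139)}
```

Emit:
arm_command:
  series:
    - [[0,-0.0085,0.0001],[-0.0085,0,0],-0.5]
    - [[0,-0.0085,0.0001],[-0.0085,0,0],-0.5]
    - [[0,-0.0085,0.0001],[-0.0085,0,0],-0.5]

```text
clock: 23.15
eef_pos: [0.4662, 0.1567, 0.2301]
tcp_rot: [[-0.286, 0.832, 0.476], [0.958, 0.249, 0.14], [-0.002, 0.496, -0.868]]
ft_force: [1.7, -0.8, 1.4]
grip_width: 0.247
```

Emit:
arm_command:
  series:
    - [[0,0.0035,0],[0.0035,0,0],-0.5]
    - [[0,0,-0.056],[0,0,0],-0.5]
    - [[0,0,-0.056],[0,0,0],-0.5]
    - [[0,0.0446,0.003],[0.0426,0,0],-0.4]
    - [[0,0.0446,0.003],[0.0426,0,0],-0.4]
    - [[0,0.0446,0.003],[0.0426,0,0],-0.4]
    - [[0,0.0446,0.003],[0.0426,0,0],-0.4]
    - [[0,0.0446,0.003],[0.0426,0,0],-0.4]
    - [[0,0.0446,0.003],[0.0426,0,0],-0.4]
    - [[0,0.0446,0.003],[0.0426,0,0],-0.4]
    - [[0,0.0446,0.003],[0.0426,0,0],-0.4]
    - [[0,0,0],[0,0,0],-0.4]

```text
clock: 24.35
eef_pos: [0.5653, 0.1836, 0.2637]
tcp_rot: [[-0.283, 0.855, -0.436], [0.959, 0.243, -0.145], [-0.018, -0.459, -0.888]]
ft_force: [-1.3, -0.0, -1.1]
grip_width: 0.303
```

Run:
```python
from h import *
st();geo(); plan([(33,.095,3)])
w=r.read_camera("wrist");crop(w,170,120,470,350,2.5,"pics/w15.png")
```

```text
t 24.35 p [0.5653 0.1836 0.2637] F [-1.3342 -0.0199 -1.1047] M [ 0.197  -0.4412 -0.0283] w 0.303 q [-50.6  39.   46.2  81.9 -21.   97.5  13.7]
phi_pos 27.340036166124104 rho 0.12794582298332274 lat -0.003394427797041213 phi_tool 27.330078248389935 ylat 0.013856172827776028
[0.0033, 0.0096, 0.0276] [0.0105, 0.0014, -0.0014]
[0.0032, 0.0087, 0.0276] [0.0105, 0.0014, -0.0014]
[0.003, 0.0078, 0.0276] [0.0105, 0.0014, -0.0014]
```

View pics/w15.png

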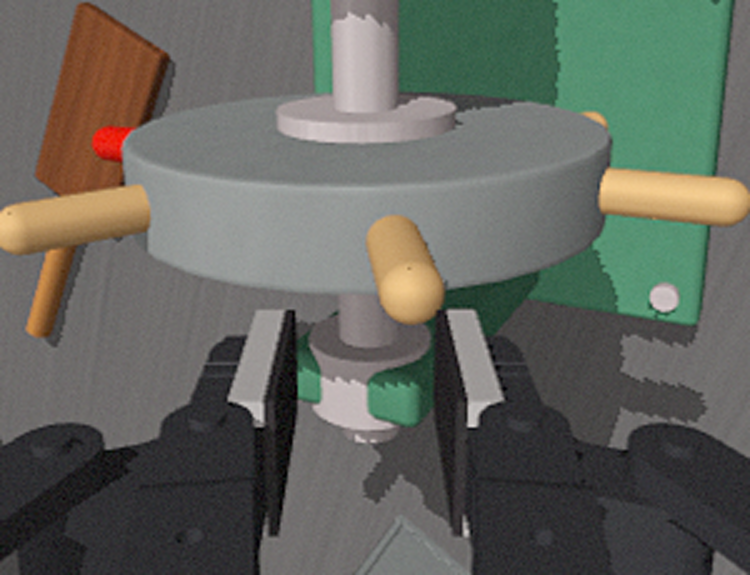

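Run:
```python
from h import *
plan([(33.5,.128,2),(33.5,.093,3)])
```

```text
[0.0056, 0.0197, 0.0033] [0.0184, 0.0018, -0.0023]
[0.0054, 0.0195, 0.0034] [0.0184, 0.0018, -0.0023]
[0.0, -0.0, 0.0292] [0.0, 0.0, -0.0]
[-0.0, 0.0, 0.0292] [0.0, 0.0, -0.0]
[0.0, -0.0, 0.0292] [0.0, 0.0, -0.0]
```

Emit:
arm_command:
  series:
    - [[0.0056,0.0197,0.0033],[0.0184,0.0018,-0.002],-0.4]
    - [[0.0054,0.0195,0.0034],[0.0184,0.0018,-0.002],-0.4]
    - [[0,0,0],[0,0,0],-0.4]
    - [[0,0,0.029],[0,0,0],-0.4]
    - [[0,0,0.029],[0,0,0],-0.4]
    - [[0,0,0.029],[0,0,0],-0.5]
    - [[0,0,0],[0,0,0],-0.5]

```text
clock: 25.1
eef_pos: [0.5546, 0.1839, 0.2316]
tcp_rot: [[-0.284, 0.803, -0.524], [0.959, 0.239, -0.154], [0.002, -0.546, -0.838]]
ft_force: [-0.0, -0.0, 0.7]
grip_width: 0.25
```

Run:
```python
from h import *
st();geo(); plan([(28,.092,3)])
w=r.read_camera("wrist");crop(w,170,120,470,350,2.5,"pics/w16.png")
```

```text
t 25.1 p [0.5546 0.1839 0.2316] F [-0.0089 -0.0406  0.7245] M [ 0.1426 -0.5415  0.0566] w 0.25 q [-48.4  42.9  44.1  81.3 -22.  100.1  15. ]
phi_pos 30.818224894487532 rho 0.09499196544605336 lat -8.161548657778415e-05 phi_tool 33.10639597595455 ylat -0.0034731469956249626
[0.0001, -0.0037, 0.0027] [-0.0095, -0.0004, -0.0002]
[0.0001, -0.0037, 0.0026] [-0.0095, -0.0004, -0.0002]
[0.0001, -0.0037, 0.0026] [-0.0095, -0.0004, -0.0002]
```

View pics/w16.png

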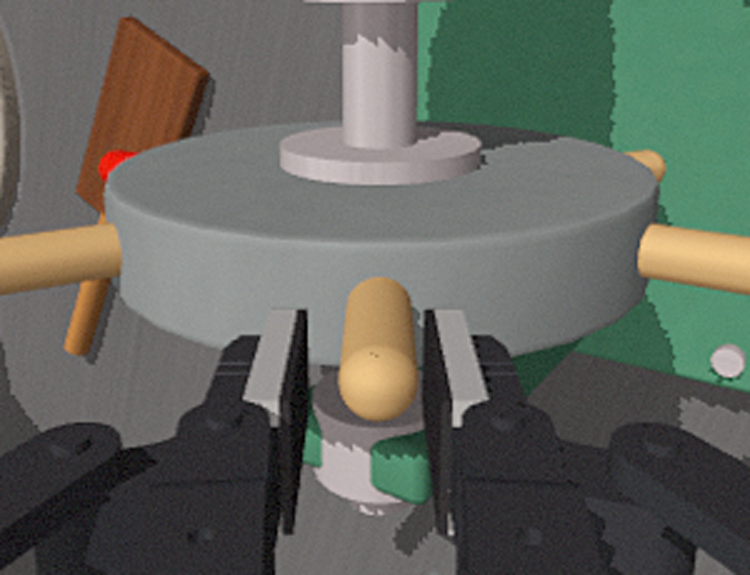

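Emit:
arm_command:
  series:
    - [[0,-0.0037,0.0026],[-0.0095,0,0],-0.5]
    - [[0,-0.0037,0.0026],[-0.0095,0,0],-0.5]
    - [[0,-0.0037,0.0026],[-0.0095,0,0],-0.5]
    - [[0,-0.0079,0.0001],[-0.0111,0,0],-0.5]
    - [[0,-0.0079,0.0001],[-0.0111,0,0],-0.5]
    - [[0,-0.0079,0.0001],[-0.0111,0,0],-0.5]

```text
clock: 25.75
eef_pos: [0.5431, 0.1799, 0.2363]
tcp_rot: [[-0.284, 0.89, -0.356], [0.959, 0.264, -0.104], [0.001, -0.371, -0.929]]
ft_force: [1.3, -1.1, -1.3]
grip_width: 0.253
```

```bash
python3 -c "
from h import *
log('-')"
```

```text
{'t': 25.75, 'tag': '-', 'ph': np.float64(22.895), 'pt': np.float64(21.794), 'ro': 0.094, 'Ft': 1.321, 'Fr': -0.856, 'My': -0.66, 'w': 0.253, 'q6': np.float64(87.636)}
```

Emit:
arm_command:
  series:
    - [[0,-0.008,0.0001],[-0.0111,0,0],-0.5]
    - [[0,-0.008,0.0001],[-0.0111,0,0],-0.5]
    - [[0,-0.008,0.0001],[-0.0111,0,0],-0.5]
    - [[0,-0.008,0.0001],[-0.0111,0,0],-0.5]

```text
clock: 26.15
eef_pos: [0.5315, 0.1763, 0.2403]
tcp_rot: [[-0.284, 0.931, -0.229], [0.959, 0.276, -0.067], [0.001, -0.239, -0.971]]
ft_force: [1.9, -0.4, -0.8]
grip_width: 0.253
```

```bash
python3 -c "
from h import *
log('-')"
```

```text
{'t': 26.15, 'tag': '-', 'ph': np.float64(15.055), 'pt': np.float64(13.799), 'ro': 0.094, 'Ft': 1.877, 'Fr': -0.282, 'My': -0.547, 'w': 0.253, 'q6': np.float64(78.382)}
```

Emit:
arm_command:
  series:
    - [[0,-0.008,0.0001],[-0.0111,0,0],-0.5]
    - [[0,-0.008,0.0001],[-0.0111,0,0],-0.5]
    - [[0,-0.008,0.0001],[-0.0111,0,0],-0.5]
    - [[0,-0.008,0.0001],[-0.0111,0,0],-0.5]

```text
clock: 26.55
eef_pos: [0.5195, 0.1727, 0.2427]
tcp_rot: [[-0.284, 0.954, -0.097], [0.959, 0.282, -0.027], [0.001, -0.101, -0.995]]
ft_force: [2.5, 0.2, -0.8]
grip_width: 0.249
```

```bash
python3 -c "
from h import *
log('-')"
```

```text
{'t': 26.55, 'tag': '-', 'ph': np.float64(7.238), 'pt': np.float64(5.798), 'ro': 0.093, 'Ft': 2.586, 'Fr': -0.493, 'My': -0.547, 'w': 0.249, 'q6': np.float64(68.659)}
```

Emit:
arm_command:
  series:
    - [[0,-0.008,0.0001],[-0.0111,0,0],-0.5]
    - [[0,-0.008,0.0001],[-0.0111,0,0],-0.5]
    - [[0,-0.008,0.0001],[-0.0111,0,0],-0.5]
    - [[0,-0.008,0.0001],[-0.0111,0,0],-0.5]

```text
clock: 26.95
eef_pos: [0.5074, 0.169, 0.2432]
tcp_rot: [[-0.284, 0.958, 0.036], [0.959, 0.283, 0.012], [0.002, 0.038, -0.999]]
ft_force: [2.4, -0.4, 0.1]
grip_width: 0.248
```

```bash
python3 -c "
from h import *
log('-')"
```

```text
{'t': 26.95, 'tag': '-', 'ph': np.float64(-0.551), 'pt': np.float64(-2.2), 'ro': 0.093, 'Ft': 2.177, 'Fr': 0.061, 'My': -0.377, 'w': 0.248, 'q6': np.float64(58.548)}
```

Emit:
arm_command:
  series:
    - [[0,-0.008,0.0001],[-0.0111,0,0],-0.5]
    - [[0,-0.008,0.0001],[-0.0111,0,0],-0.5]
    - [[0,-0.008,0.0001],[-0.0111,0,0],-0.5]
    - [[0,-0.008,0.0001],[-0.0111,0,0],-0.5]

```text
clock: 27.35
eef_pos: [0.4953, 0.1655, 0.242]
tcp_rot: [[-0.283, 0.944, 0.169], [0.959, 0.279, 0.052], [0.002, 0.177, -0.984]]
ft_force: [2.8, -0.9, 1.3]
grip_width: 0.247
```

```bash
python3 -c "
from h import *
log('-')"
```

```text
{'t': 27.35, 'tag': '-', 'ph': np.float64(-8.335), 'pt': np.float64(-10.199), 'ro': 0.093, 'Ft': 2.588, 'Fr': 0.904, 'My': -0.32, 'w': 0.247, 'q6': np.float64(48.711)}
```

Emit:
arm_command:
  series:
    - [[0,-0.008,0.0001],[-0.0111,0,0],-0.5]
    - [[0,-0.008,0.0001],[-0.0111,0,0],-0.5]
    - [[0,-0.008,0.0001],[-0.0111,0,0],-0.5]
    - [[0,-0.008,0.0001],[-0.0111,0,0],-0.5]

```text
clock: 27.75
eef_pos: [0.4833, 0.1623, 0.2392]
tcp_rot: [[-0.284, 0.911, 0.299], [0.959, 0.269, 0.091], [0.003, 0.313, -0.95]]
ft_force: [3.1, -0.6, -0.3]
grip_width: 0.249
```

```bash
python3 -c "
from h import *
log('-')"; OFF2=25 python3 fit.py
```

```text
{'t': 27.75, 'tag': '-', 'ph': np.float64(-16.169), 'pt': np.float64(-18.213), 'ro': 0.093, 'Ft': 2.614, 'Fr': -1.024, 'My': -0.101, 'w': 0.249, 'q6': np.float64(41.029)}
[ 0.7068 -0.3469  0.1443 -1.0542  0.0356] amp 0.1913834138327264 psi -22.584371274111884 target red -157.41562872588813 rms 0.03879601456774135
red now -134.1687968309397
[ 0.001  0.04   0.027  0.024  0.039 -0.004 -0.056 -0.024 -0.004 -0.033
 -0.024 -0.024  0.016  0.007 -0.007  0.013  0.027  0.054  0.022  0.014
 -0.008 -0.027 -0.024 -0.016 -0.002  0.044 -0.048 -0.085 -0.06  -0.047
 -0.011  0.07   0.07  -0.043  0.018 -0.029  0.093]
```

Emit:
arm_command:
  series:
    - [[0,-0.008,0.0001],[-0.0105,0,0],-0.5]
    - [[0,-0.008,0.0001],[-0.0105,0,0],-0.5]
    - [[0,-0.008,0.0001],[-0.0105,0,0],-0.5]
    - [[0,-0.008,0.0001],[-0.0105,0,0],-0.5]

```text
clock: 28.15
eef_pos: [0.472, 0.1589, 0.2346]
tcp_rot: [[-0.284, 0.864, 0.416], [0.959, 0.254, 0.126], [0.003, 0.435, -0.901]]
ft_force: [1.6, -0.4, 3.0]
grip_width: 0.253
```

```bash
python3 -c "
from h import *
log('-')"
```

```text
{'t': 28.15, 'tag': '-', 'ph': np.float64(-24.01), 'pt': np.float64(-25.775), 'ro': 0.093, 'Ft': 2.491, 'Fr': 2.208, 'My': -0.18, 'w': 0.253, 'q6': np.float64(34.233)}
```

Emit:
arm_command:
  series:
    - [[0,-0.008,0.0001],[-0.0095,0,0],-0.5]
    - [[0,-0.008,0.0001],[-0.0095,0,0],-0.5]
    - [[0,-0.008,0.0001],[-0.0095,0,0],-0.5]

```text
clock: 28.45
eef_pos: [0.4638, 0.1565, 0.2302]
tcp_rot: [[-0.284, 0.823, 0.492], [0.959, 0.242, 0.148], [0.003, 0.513, -0.858]]
ft_force: [1.6, -0.4, 2.4]
grip_width: 0.252
```

```bash
python3 -c "
from h import *
log('-')
print(json.loads(open('log.jsonl').readlines()[-1]))"; OFF2=25 python3 fit.py
```

```text
{'t': 28.45, 'tag': '-', 'ph': np.float64(-29.937), 'pt': np.float64(-30.897), 'ro': 0.093, 'Ft': 2.428, 'Fr': 1.383, 'My': -0.184, 'w': 0.252, 'q6': np.float64(29.217)}
{'t': 28.45, 'tag': '-', 'ph': -29.937096568480953, 'pt': -30.897181976912375, 'ro': 0.09252127393269742, 'Ft': 2.4278892327906862, 'Fr': 1.3833366826036568, 'My': -0.18387251446134645, 'w': 0.251687707651673, 'q6': 29.21725660245419}
[ 0.7082 -0.3688  0.1674 -1.0307  0.0134] amp 0.20585408919993264 psi -24.414401031062308 target red -155.5855989689377 rms 0.04113235538558196
red now -147.93709656848097
[-0.003  0.037  0.023  0.02   0.035 -0.008 -0.059 -0.026 -0.006 -0.023
 -0.021 -0.022  0.018  0.008 -0.006  0.015  0.028  0.055  0.024  0.017
 -0.004  0.006 -0.014 -0.033 -0.016  0.033 -0.054 -0.088 -0.058 -0.039
  0.001  0.066  0.072 -0.034  0.035 -0.005  0.124 -0.029 -0.072]
```

Emit:
arm_command:
  series:
    - [[0,0.004,0],[0.004,0,0],-0.5]
    - [[0,0,-0.056],[0,0,0],-0.5]
    - [[0,0,-0.056],[0,0,0],-0.5]
    - [[0,0.0446,0.003],[0.0426,0,0],-0.4]
    - [[0,0.0446,0.003],[0.0426,0,0],-0.4]
    - [[0,0.0446,0.003],[0.0426,0,0],-0.4]
    - [[0,0.0446,0.003],[0.0426,0,0],-0.4]
    - [[0,0.0446,0.003],[0.0426,0,0],-0.4]
    - [[0,0.0446,0.003],[0.0426,0,0],-0.4]
    - [[0,0.0446,0.003],[0.0426,0,0],-0.4]
    - [[0,0.0446,0.003],[0.0426,0,0],-0.4]
    - [[0,0,0],[0,0,0],-0.4]

```text
clock: 29.65
eef_pos: [0.5448, 0.1713, 0.269]
tcp_rot: [[-0.271, 0.903, -0.333], [0.962, 0.243, -0.123], [-0.03, -0.353, -0.935]]
ft_force: [-1.0, 1.0, -1.2]
grip_width: 0.3
```

Run:
```python
from h import *
st();geo(); plan([(33.5,.128,2),(33.5,.093,3)])
w=r.read_camera("wrist");crop(w,170,120,470,350,2.5,"pics/w17.png")
```

```text
t 29.65 p [0.5448 0.1713 0.269 ] F [-0.9559  1.0488 -1.1797] M [ 0.1688 -0.299   0.0424] w 0.3 q [-58.6  34.9  54.8  89.9 -22.2  90.3  15.4]
phi_pos 16.68771720042951 rho 0.12422594724432474 lat -0.00932824854581635 phi_tool 20.74160024436248 ylat 0.02220841199306197
[0.0128, 0.0456, -0.0048] [0.0355, 0.003, -0.0046]
[0.0123, 0.0465, -0.0031] [0.0355, 0.003, -0.0046]
[0.0, -0.0, 0.0292] [0.0, -0.0, -0.0]
[-0.0, 0.0, 0.0292] [0.0, -0.0, -0.0]
[-0.0, -0.0, 0.0292] [0.0, -0.0, -0.0]
```

View pics/w17.png

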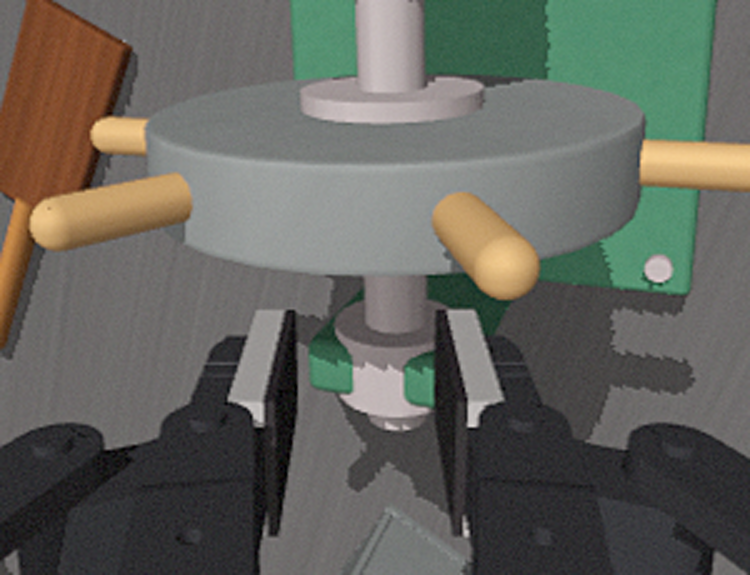

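Run:
```python
from h import *
plan([(32.5,.132,4)])
```

```text
[0.0068, 0.0225, -0.0046] [0.0169, 0.0014, -0.0023]
[0.0067, 0.0229, -0.0041] [0.0169, 0.0014, -0.0023]
[0.0065, 0.0233, -0.0037] [0.0169, 0.0014, -0.0023]
[0.0064, 0.0237, -0.0032] [0.0169, 0.0014, -0.0023]
```

Emit:
arm_command:
  series:
    - [[0.0068,0.0225,-0.0046],[0.0169,0.0014,-0.0023],-0.4]
    - [[0.0067,0.0229,-0.0041],[0.0169,0.0014,-0.0023],-0.4]
    - [[0.0065,0.0233,-0.0037],[0.0169,0.0014,-0.0023],-0.4]
    - [[0.0064,0.0237,-0.0032],[0.0169,0.0014,-0.0023],-0.4]
    - [[0,0,0],[0,0,0],-0.4]

```text
clock: 30.2
eef_pos: [0.5746, 0.1916, 0.2654]
tcp_rot: [[-0.289, 0.81, -0.51], [0.957, 0.248, -0.149], [0.006, -0.531, -0.847]]
ft_force: [-0.8, -0.4, -0.2]
grip_width: 0.305
```

Run:
```python
from h import *
st();geo(); plan([(31.5,.093,4)])
w=r.read_camera("wrist");crop(w,170,120,470,350,2.5,"pics/w18.png")
```

```text
t 30.2 p [0.5746 0.1916 0.2654] F [-0.812  -0.4007 -0.2137] M [ 0.2199 -0.5253  0.01  ] w 0.305 q [-49.9  44.7  49.8  76.7 -24.7 104.6  17.6]
phi_pos 31.231309963720253 rho 0.13497547088711753 lat 0.0015154465944972682 phi_tool 32.09069877116348 ylat -0.004119265660374003
[-0.0011, 0.0008, 0.0262] [-0.0008, -0.0003, 0.0003]
[-0.001, 0.0006, 0.0262] [-0.0008, -0.0003, 0.0003]
[-0.001, 0.0005, 0.0262] [-0.0008, -0.0003, 0.0003]
[-0.001, 0.0004, 0.0262] [-0.0008, -0.0003, 0.0003]
```

View pics/w18.png

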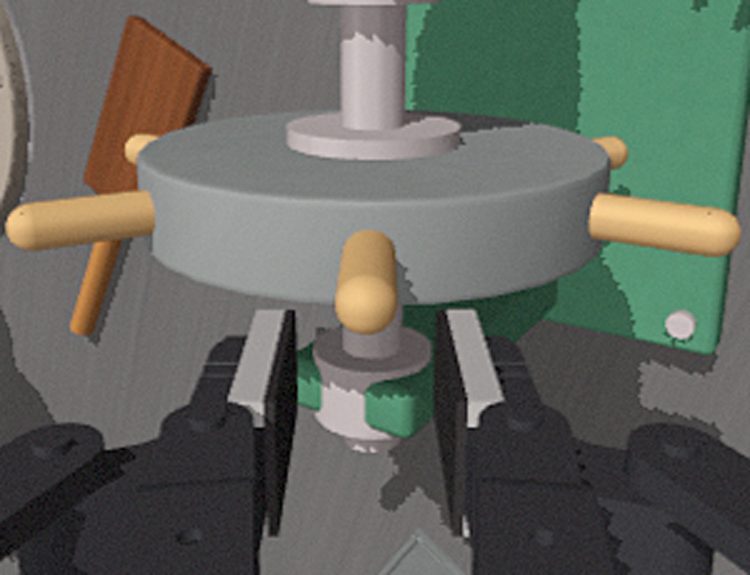

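Emit:
arm_command:
  series:
    - [[-0.001,0.0006,0.026],[0,0,0],-0.5]
    - [[-0.001,0.0006,0.026],[0,0,0],-0.5]
    - [[-0.001,0.0006,0.026],[0,0,0],-0.5]
    - [[-0.001,0.0006,0.026],[0,0,0],-0.5]
    - [[0,0,0],[0,0,0],-0.5]

```text
clock: 30.75
eef_pos: [0.5529, 0.1823, 0.2282]
tcp_rot: [[-0.286, 0.81, -0.512], [0.958, 0.244, -0.149], [0.004, -0.533, -0.846]]
ft_force: [-0.0, 1.0, 0.4]
grip_width: 0.25
```

```bash
sed -i 's/def off(t).*/def off(t): return 0 if t<19.5 else 60 if t<25 else 120 if t<30.6 else 180/' fit.py; python3 -c "
from h import *
log('0'); geo()"
```

```text
{'t': 30.75, 'tag': '0', 'ph': np.float64(30.76), 'pt': np.float64(32.227), 'ro': 0.091, 'Ft': 0.024, 'Fr': 0.446, 'My': -0.608, 'w': 0.25, 'q6': np.float64(99.648)}
phi_pos 30.75962483319389 rho 0.09099023552431826 lat -0.0011575120933302564 phi_tool 32.22680937398441 ylat -0.003914135096361776
```

Emit:
arm_command:
  series:
    - [[0,-0.006,0],[-0.0083,0,0],-0.5]
    - [[0,-0.006,0],[-0.0083,0,0],-0.5]
    - [[0,-0.006,0],[-0.0083,0,0],-0.5]
    - [[0,-0.006,0],[-0.0083,0,0],-0.5]

```text
clock: 31.15
eef_pos: [0.5463, 0.1797, 0.2344]
tcp_rot: [[-0.286, 0.861, -0.421], [0.958, 0.258, -0.122], [0.003, -0.438, -0.899]]
ft_force: [2.3, -0.0, -2.8]
grip_width: 0.246
```

```bash
python3 -c "
from h import *
log('-')"
```

```text
{'t': 31.15, 'tag': '-', 'ph': np.float64(25.053), 'pt': np.float64(25.98), 'ro': 0.093, 'Ft': 3.188, 'Fr': -1.634, 'My': -1.093, 'w': 0.246, 'q6': np.float64(93.183)}
```

Emit:
arm_command:
  series:
    - [[0,-0.006,0],[-0.0083,0,0],-0.5]
    - [[0,-0.006,0],[-0.0083,0,0],-0.5]
    - [[0,-0.006,0],[-0.0083,0,0],-0.5]
    - [[0,-0.006,0],[-0.0083,0,0],-0.5]

```text
clock: 31.55
eef_pos: [0.5377, 0.1772, 0.238]
tcp_rot: [[-0.286, 0.9, -0.329], [0.958, 0.269, -0.095], [0.003, -0.343, -0.939]]
ft_force: [2.9, -1.1, -3.6]
grip_width: 0.251
```

```bash
python3 -c "
from h import *
log('-')"
```

```text
{'t': 31.55, 'tag': '-', 'ph': np.float64(19.129), 'pt': np.float64(20.056), 'ro': 0.093, 'Ft': 3.513, 'Fr': -2.544, 'My': -1.021, 'w': 0.251, 'q6': np.float64(86.562)}
```

Emit:
arm_command:
  series:
    - [[0,-0.006,0],[-0.0083,0,0],-0.5]
    - [[0,-0.006,0],[-0.0083,0,0],-0.5]
    - [[0,-0.006,0],[-0.0083,0,0],-0.5]
    - [[0,-0.006,0],[-0.0083,0,0],-0.5]

```text
clock: 31.95
eef_pos: [0.5289, 0.1747, 0.2409]
tcp_rot: [[-0.286, 0.929, -0.234], [0.958, 0.278, -0.066], [0.003, -0.243, -0.97]]
ft_force: [3.2, 0.1, -3.1]
grip_width: 0.248
```

```bash
python3 -c "
from h import *
log('-')"
```

```text
{'t': 31.95, 'tag': '-', 'ph': np.float64(13.23), 'pt': np.float64(14.09), 'ro': 0.093, 'Ft': 3.744, 'Fr': -2.267, 'My': -0.981, 'w': 0.248, 'q6': np.float64(79.646)}
```

Emit:
arm_command:
  series:
    - [[0,-0.006,0],[-0.0083,0,0],-0.5]
    - [[0,-0.006,0],[-0.0083,0,0],-0.5]
    - [[0,-0.006,0],[-0.0083,0,0],-0.5]
    - [[0,-0.006,0],[-0.0083,0,0],-0.5]

```text
clock: 32.35
eef_pos: [0.5199, 0.1722, 0.2428]
tcp_rot: [[-0.286, 0.949, -0.136], [0.958, 0.284, -0.037], [0.004, -0.141, -0.99]]
ft_force: [3.6, 0.1, -2.6]
grip_width: 0.249
```

```bash
python3 -c "
from h import *
log('-')"
```

```text
{'t': 32.35, 'tag': '-', 'ph': np.float64(7.35), 'pt': np.float64(8.117), 'ro': 0.094, 'Ft': 3.767, 'Fr': -2.143, 'My': -0.843, 'w': 0.249, 'q6': np.float64(72.415)}
```

Emit:
arm_command:
  series:
    - [[0,-0.006,0],[-0.0083,0,0],-0.5]
    - [[0,-0.006,0],[-0.0083,0,0],-0.5]
    - [[0,-0.006,0],[-0.0083,0,0],-0.5]
    - [[0,-0.006,0],[-0.0083,0,0],-0.5]

```text
clock: 32.75
eef_pos: [0.5108, 0.1694, 0.2438]
tcp_rot: [[-0.286, 0.958, -0.037], [0.958, 0.286, -0.007], [0.004, -0.037, -0.999]]
ft_force: [3.3, 0.6, -2.5]
grip_width: 0.253
```

```bash
python3 -c "
from h import *
log('-')"
```

```text
{'t': 32.75, 'tag': '-', 'ph': np.float64(1.523), 'pt': np.float64(2.137), 'ro': 0.094, 'Ft': 3.456, 'Fr': -2.429, 'My': -0.745, 'w': 0.253, 'q6': np.float64(64.835)}
```

Emit:
arm_command:
  series:
    - [[0,-0.006,0],[-0.0083,0,0],-0.5]
    - [[0,-0.006,0],[-0.0083,0,0],-0.5]
    - [[0,-0.006,0],[-0.0083,0,0],-0.5]
    - [[0,-0.006,0],[-0.0083,0,0],-0.5]

```text
clock: 33.15
eef_pos: [0.5016, 0.1667, 0.2438]
tcp_rot: [[-0.286, 0.956, 0.063], [0.958, 0.285, 0.023], [0.004, 0.067, -0.998]]
ft_force: [3.9, 0.5, -0.9]
grip_width: 0.25
```

```bash
python3 -c "
from h import *
log('-')"; python3 fit.py
```

```text
{'t': 33.15, 'tag': '-', 'ph': np.float64(-4.3), 'pt': np.float64(-3.837), 'ro': 0.094, 'Ft': 3.836, 'Fr': -1.238, 'My': -0.693, 'w': 0.25, 'q6': np.float64(56.943)}
[ 0.7001 -0.334   0.1398 -1.0416  0.0357] amp 0.1861602481992433 psi -22.70741248313705 target red -157.29258751686297 rms 0.04528491488285958
red now -182.29954292931833
[ 0.013  0.051  0.037  0.031  0.044 -0.001 -0.054 -0.024 -0.007 -0.04
 -0.037 -0.035  0.007 -0.001 -0.013  0.011  0.026  0.056  0.027  0.021
  0.001 -0.021 -0.031 -0.017  0.     0.049 -0.041 -0.076 -0.05  -0.035
  0.001  0.071  0.072 -0.04   0.021 -0.026  0.096 -0.064 -0.113 -0.088
  0.001  0.011 -0.016  0.052  0.078  0.055]
```

Emit:
arm_command:
  series:
    - [[0,0.006,0],[0.0083,0,0],-0.5]
    - [[0,0.006,0],[0.0083,0,0],-0.5]
    - [[0,0.006,0],[0.0083,0,0],-0.5]
    - [[0,0.006,0],[0.0083,0,0],-0.5]
    - [[0,0.006,0],[0.0083,0,0],-0.5]

```text
clock: 33.65
eef_pos: [0.5125, 0.1702, 0.2439]
tcp_rot: [[-0.286, 0.956, -0.066], [0.958, 0.286, -0.015], [0.004, -0.067, -0.998]]
ft_force: [-4.1, 0.1, 2.5]
grip_width: 0.251
```

```bash
python3 -c "
from h import *
log('+')"
```

```text
{'t': 33.65, 'tag': '+', 'ph': np.float64(2.655), 'pt': np.float64(3.848), 'ro': 0.094, 'Ft': -4.044, 'Fr': 2.278, 'My': 0.563, 'w': 0.251, 'q6': np.float64(67.054)}
```

Emit:
arm_command:
  series:
    - [[0,0.006,0],[0.0083,0,0],-0.5]
    - [[0,0.006,0],[0.0083,0,0],-0.5]
    - [[0,0.006,0],[0.0083,0,0],-0.5]

```text
clock: 33.95
eef_pos: [0.5194, 0.1722, 0.2433]
tcp_rot: [[-0.286, 0.948, -0.14], [0.958, 0.283, -0.037], [0.004, -0.145, -0.989]]
ft_force: [-3.2, -0.0, 2.6]
grip_width: 0.253
```

```bash
python3 -c "
from h import *
log('+')"
```

```text
{'t': 33.95, 'tag': '+', 'ph': np.float64(7.046), 'pt': np.float64(8.33), 'ro': 0.094, 'Ft': -3.393, 'Fr': 2.221, 'My': 0.498, 'w': 0.253, 'q6': np.float64(72.729)}
```

Emit:
arm_command:
  series:
    - [[0,0.006,0],[0.0083,0,0],-0.5]
    - [[0,0.006,0],[0.0083,0,0],-0.5]
    - [[0,0.006,0],[0.0083,0,0],-0.5]

```text
clock: 34.25
eef_pos: [0.5262, 0.1743, 0.2422]
tcp_rot: [[-0.286, 0.934, -0.214], [0.958, 0.28, -0.06], [0.004, -0.222, -0.975]]
ft_force: [-2.7, 0.1, 3.2]
grip_width: 0.248
```

```bash
python3 -c "
from h import *
log('+')"
```

```text
{'t': 34.25, 'tag': '+', 'ph': np.float64(11.441), 'pt': np.float64(12.807), 'ro': 0.094, 'Ft': -3.116, 'Fr': 2.657, 'My': 0.499, 'w': 0.248, 'q6': np.float64(78.205)}
```

Emit:
arm_command:
  series:
    - [[0,0.006,0],[0.0083,0,0],-0.5]
    - [[0,0.006,0],[0.0083,0,0],-0.5]
    - [[0,0.006,0],[0.0083,0,0],-0.5]

```text
clock: 34.55
eef_pos: [0.5329, 0.1763, 0.2405]
tcp_rot: [[-0.286, 0.915, -0.286], [0.958, 0.274, -0.081], [0.004, -0.297, -0.955]]
ft_force: [-3.0, 1.6, 5.0]
grip_width: 0.252
```

```bash
python3 -c "
from h import *
log('+')"
```

```text
{'t': 34.55, 'tag': '+', 'ph': np.float64(15.85), 'pt': np.float64(17.279), 'ro': 0.094, 'Ft': -3.644, 'Fr': 4.142, 'My': 0.459, 'w': 0.252, 'q6': np.float64(83.496)}
```

Emit:
arm_command:
  series:
    - [[0,0.006,0],[0.0083,0,0],-0.5]
    - [[0,0.006,0],[0.0083,0,0],-0.5]
    - [[0,0.006,0],[0.0083,0,0],-0.5]

```text
clock: 34.85
eef_pos: [0.5398, 0.1783, 0.2382]
tcp_rot: [[-0.286, 0.889, -0.357], [0.958, 0.267, -0.103], [0.004, -0.371, -0.929]]
ft_force: [-2.7, 1.5, 2.8]
grip_width: 0.25
```

```bash
python3 -c "
from h import *
log('+')"
```

```text
{'t': 34.85, 'tag': '+', 'ph': np.float64(20.414), 'pt': np.float64(21.78), 'ro': 0.094, 'Ft': -3.053, 'Fr': 1.897, 'My': 0.364, 'w': 0.25, 'q6': np.float64(88.649)}
```

Emit:
arm_command:
  series:
    - [[0,0.006,0],[0.0083,0,0],-0.5]
    - [[0,0.006,0],[0.0083,0,0],-0.5]
    - [[0,0.006,0],[0.0083,0,0],-0.5]

```text
clock: 35.15
eef_pos: [0.5466, 0.18, 0.2351]
tcp_rot: [[-0.286, 0.859, -0.425], [0.958, 0.258, -0.124], [0.003, -0.443, -0.897]]
ft_force: [-2.5, 0.6, 3.8]
grip_width: 0.251
```

```bash
python3 -c "
from h import *
log('+')"; python3 fit.py
python3 - <<'E'
import json
for l in map(json.loads,open("log.jsonl")): print(l["tag"],*(round(l[k],2) for k in("t","ph","pt","ro","Ft","Fr","My")))
E
```

```text
{'t': 35.15, 'tag': '+', 'ph': np.float64(25.066), 'pt': np.float64(26.292), 'ro': 0.094, 'Ft': -3.616, 'Fr': 2.524, 'My': 0.306, 'w': 0.251, 'q6': np.float64(93.639)}
[ 0.7104 -0.3373  0.1303 -1.0405  0.0452] amp 0.18322564942653707 psi -21.131655792236792 target red -158.86834420776322 rms 0.04463167446986511
red now -156.93442852311244
[ 0.002  0.041  0.026  0.021  0.034 -0.011 -0.065 -0.035 -0.017 -0.05
 -0.027 -0.025  0.017  0.01  -0.003  0.021  0.036  0.066  0.036  0.03
  0.009 -0.03  -0.041 -0.011  0.005  0.053 -0.038 -0.074 -0.049 -0.035
 -0.     0.068  0.067 -0.046  0.015 -0.033  0.088 -0.072 -0.122 -0.098
 -0.009  0.001 -0.025  0.042  0.069  0.046  0.004 -0.007  0.047  0.059
  0.011 -0.001]
+ 11.7 -1.79 -0.93 0.09 -3.95 2.05 0.93
+ 11.9 1.13 2.08 0.09 -3.65 2.74 0.89
+ 12.1 4.13 5.06 0.09 -4.49 2.76 0.81
+ 12.4 8.65 9.53 0.09 -3.95 3.09 0.69
+ 12.7 13.15 14.0 0.09 -5.11 2.78 0.6
+ 13.0 17.68 18.51 0.09 -3.69 2.8 0.45
+ 13.3 22.19 23.0 0.09 -3.31 1.15 0.29
+ 13.6 26.63 27.49 0.09 -3.2 1.55 0.22
+ 13.9 31.09 31.96 0.09 -3.58 2.54 0.14
0 14.1 29.8 30.61 0.09 0.25 0.32 -0.53
- 
[... 1006 characters left out ...]
-0.38
- 27.35 -8.34 -10.2 0.09 2.59 0.9 -0.32
- 27.75 -16.17 -18.21 0.09 2.61 -1.02 -0.1
- 28.15 -24.01 -25.78 0.09 2.49 2.21 -0.18
- 28.45 -29.94 -30.9 0.09 2.43 1.38 -0.18
0 30.75 30.76 32.23 0.09 0.02 0.45 -0.61
- 31.15 25.05 25.98 0.09 3.19 -1.63 -1.09
- 31.55 19.13 20.06 0.09 3.51 -2.54 -1.02
- 31.95 13.23 14.09 0.09 3.74 -2.27 -0.98
- 32.35 7.35 8.12 0.09 3.77 -2.14 -0.84
- 32.75 1.52 2.14 0.09 3.46 -2.43 -0.74
- 33.15 -4.3 -3.84 0.09 3.84 -1.24 -0.69
+ 33.65 2.65 3.85 0.09 -4.04 2.28 0.56
+ 33.95 7.05 8.33 0.09 -3.39 2.22 0.5
+ 34.25 11.44 12.81 0.09 -3.12 2.66 0.5
+ 34.55 15.85 17.28 0.09 -3.64 4.14 0.46
+ 34.85 20.41 21.78 0.09 -3.05 1.9 0.36
+ 35.15 25.07 26.29 0.09 -3.62 2.52 0.31
```

```bash
cat > fit2.py <<'E'
from h import *
L=[json.loads(x) for x in open("log.jsonl")]
def off(t): return 0 if t<19.5 else 60 if t<25 else 120 if t<30.6 else 180
S={"+":1,"-":-1,"0":0}
t=np.array([l["t"] for l in L])
pt=np.radians([l["pt"] for l in L]);sg=np.array([S[l["tag"]] for l in L]);My=np.array([l["My"] for l in L]);Fr=np.array([l["Fr"] for l in L])
ph=np.radians([l["ph"]-off(l["t"])-2*S[l["tag"]] for l in L])
for name,sel in (("all",t>0),("1",t<19),("4",t>30.6),("1+4",(t<19)|(t>30.6)),("2+3",(t>19)&(t<30.6))):
  for fc in (0,1):
    c=sel&(sg!=0); k=.5
    y=My+1.05*np.sin(pt)-fc*(.0105*sg*Fr+.007*sg*Fr/k)
    A=np.c_[sg,np.sin(ph),np.cos(ph)][c]
    if name=="2+3": A=A[:,1:]; yy=y[c]+.71
    else: yy=y[c]
    x=np.linalg.lstsq(A,yy,rcond=None)[0]; res=yy-A@x
    cov=np.linalg.inv(A.T@A)*res.var(); a,b=x[-2:]
    psi=np.degrees(np.arctan2(-b,-a)); g=np.array([b,-a])/(a*a+b*b)  
    print(name,fc,x,"amp",np.hypot(a,b)*.36/(x[0] if len(x)>2 else .71),"target red",round(-180-psi,1),"+-",round(np.degrees(np.sqrt(g@cov[-2:,-2:]@g)),1),"rms",round(res.std(),3))
E
python3 fit2.py
```

```text
all 0 [ 0.7097 -0.3858  0.1461] amp 0.2092775016214567 target red -159.3 +- 1.2 rms 0.05
all 1 [ 0.7029 -0.3777  0.1335] amp 0.2051927216854375 target red -160.5 +- 0.9 rms 0.034
1 0 [ 0.7093 -0.401   0.194 ] amp 0.2260862283793456 target red -154.2 +- 1.0 rms 0.021
1 1 [ 0.705  -0.4219  0.1421] amp 0.22728672961804774 target red -161.4 +- 0.9 rms 0.024
4 0 [ 0.7092 -0.2708  0.0466] amp 0.13946491244707368 target red -170.2 +- 1.6 rms 0.026
4 1 [ 0.7022 -0.2429  0.0998] amp 0.13461175657125815 target red -157.7 +- 2.2 rms 0.023
1+4 0 [ 0.7087 -0.4298  0.1525] amp 0.23167020637630686 target red -160.5 +- 0.9 rms 0.032
1+4 1 [ 0.7024 -0.3908  0.1356] amp 0.21203014007178603 target red -160.9 +- 0.9 rms 0.028
2+3 0 [-0.3791  0.1441] amp 0.2056522986579815 target red -159.2 +- 3.5 rms 0.056
2+3 1 [-0.384   0.1312] amp 0.20576665694504695 target red -161.1 +- 2.7 rms 0.043
```

Emit:
arm_command:
  series:
    - [[0,-0.0045,0],[-0.009,0,0],-0.5]
    - [[0,-0.0045,0],[-0.009,0,0],-0.5]
    - [[0,0,0],[0,0,0],-1]
    - [[0,0,0],[0,0,0],-1]
    - [[0,0,0],[0,0,0],-1]
    - [[0,0,0],[0,0,0],-1]
    - [[0,0,0],[0,0,0],-1]
  squeeze: 40

```text
clock: 35.85
eef_pos: [0.5437, 0.1784, 0.2369]
tcp_rot: [[-0.285, 0.882, -0.375], [0.958, 0.264, -0.109], [0.002, -0.39, -0.921]]
ft_force: [1.0, -4.6, 5.4]
grip_width: 0.14
```

Run:
```python
from h import *
st();geo(); plan([(19.5,.094,3)])
w=r.read_camera("wrist");crop(w,170,120,470,350,2.5,"pics/w19.png")
```

```text
t 35.85 p [0.5437 0.1784 0.2369] F [ 0.9958 -4.6149  5.3876] M [-0.934  -0.0867  0.3914] w 0.14 q [-56.5  37.6  52.6  90.1 -24.3  90.   17.6]
phi_pos 22.82411769151976 rho 0.09428828714034136 lat -0.0021870824378784383 phi_tool 22.972180661261255 ylat -0.002872849293487326
[0.0018, -0.0046, 0.0003] [-0.0064, -0.0003, -0.0001]
[0.0018, -0.0045, 0.0003] [-0.0064, -0.0003, -0.0001]
[0.0018, -0.0045, 0.0003] [-0.0064, -0.0003, -0.0001]
```

View pics/w19.png

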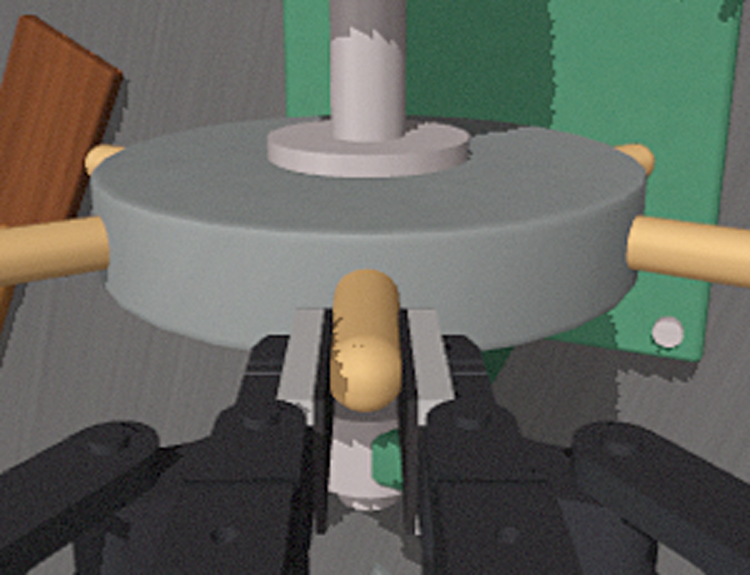

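Emit:
arm_command:
  series:
    - [[0,-0.0046,0.0003],[-0.0063,0,0],-1]
    - [[0,-0.0046,0.0003],[-0.0063,0,0],-1]
    - [[0,-0.0046,0.0003],[-0.0063,0,0],-1]
    - [[0,0,0],[0,0,0],-1]
    - [[0,0,0],[0,0,0],-1]
    - [[0,0,0],[0,0,0],-1]
    - [[0,0,0],[0,0,0],-1]
    - [[0,0,0],[0,0,0],-1]

```text
clock: 36.7
eef_pos: [0.5389, 0.177, 0.2388]
tcp_rot: [[-0.285, 0.903, -0.321], [0.958, 0.27, -0.094], [0.002, -0.335, -0.942]]
ft_force: [2.1, -4.5, 7.3]
grip_width: 0.135
```

Run:
```python
from h import *
s=st();geo()
w=r.read_camera("side");cv2.imwrite("pics/s20.png",w["img"][:,:,::-1])
f=np.radians(19.5)
for k in range(6): print(k,np.round(proj(w,C+.12*rad(f+k*np.pi/3)),1),np.round(proj(w,C+.08*rad(f+k*np.pi/3)),1))
crop(w,220,110,420,290,4,"pics/s21.png")
```

```text
t 36.7 p [0.5389 0.177  0.2388] F [ 2.0747 -4.4501  7.2779] M [-0.9587 -0.4224  0.4043] w 0.135 q [-58.7  34.9  53.8  93.1 -24.   86.2  17.2]
phi_pos 19.600757120236647 rho 0.09424668587767993 lat -0.002211217167088583 phi_tool 19.542898481933417 ylat -0.002704095188027282
0 [286.6 144.3] [284.3 156.7]
1 [302.2 158.8] [295.  165.9]
2 [295.4 192. ] [290.5 188.4]
3 [273.4 214.8] [275.5 203.7]
4 [254.9 205. ] [263.5 196.6]
5 [261.2 167.4] [267.8 172.1]
```

View pics/s21.png

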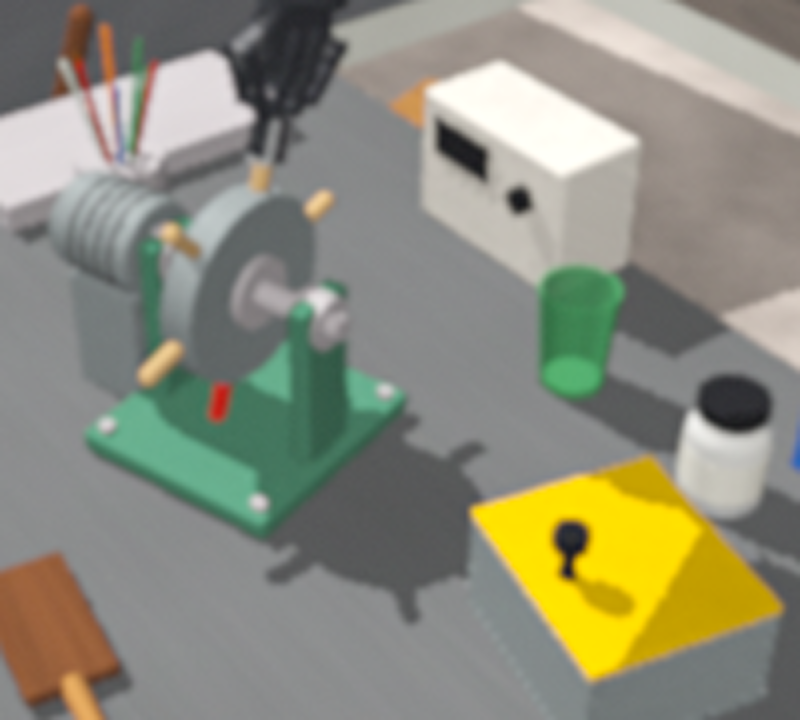

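View pics/s20.png

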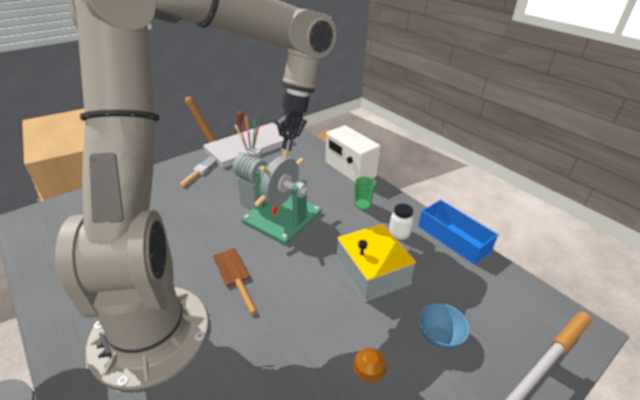

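The red tip is at about (274,215), and the model predicts (273.4,214.8) for the red peg at -160.5°. The cover is flat and the bystanders are unmoved. I'll hand in now.

```bash
python3 -c "
from plant import r
print(r.finish_job())"
```

```text
the job is handed in; nothing more can be done
None
```

The cover is shut, the wheel's heavy side is at the bottom as best I could measure, and the gripper is closed on a wooden peg. I handed the job in at about 37 s; it reports no verdict.

- **Cover:** My first push caught on the cover's free edge, with a momentary force of about 42 N. I backed off, re-entered on the upper face and lowered it gently. It held against about 38 N of downward pressure, and its free edge measured at the shut height.
- **Finding the heavy side:** I pushed the pegs slowly, both ways near the start and near the end of the turn. The separate fits, corrected for friction on the fingers, put the heavy side at the bottom when the red peg is 158° to 161° from the top, on the robot's side. Before that correction they ranged from 154° to 170°. The plug's pull came out at about 0.21 N m overall, and only 0.13 N m in the last stroke's fit alone. Both are below the stated 0.22 to 0.32 N m.
- **Final position:** I set the red peg at about 160.5°, and the side camera showed its tip within 1 pixel of where that angle predicts. My estimate of the error is a few degrees, against the 25° allowed.
- **Grip:** The gripper is set to 40 N and its opening reads about 12 mm on the 14 mm peg. I did not measure the finger force directly.
- **Other things on the bench:** The last side picture shows the tumbler, jar, bowl, paperweight and rod can where they started. That was by eye, not by measurement.
- **Disagreement:** The closed fingertips touched about 8 mm behind the tool point, not 17 mm ahead as stated, so I worked from the measured contact.

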